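Change the cap sensor stand over to the tall bottle and hold its post extended

ROBOT

A 6-joint arm with a two-finger parallel gripper is mounted at the origin on the work surface. World frame = base frame: x ahead of the robot, y to its left, z up, the work surface at z = 0. Lengths are in m, angles in degrees, forces in N, time in s.
With the tool pointing down it reaches from about 0.375 to 0.975 m from the base axis. Payload 3.8 kg.
Tool frame: the origin (TCP) lies midway between the tips of the shut fingers; the grasp point (between the pads) lies r.tcp_to_grasp behind it (r.tcp_to_grasp is the distance from the TCP to the grasp point, in m); z points along the fingers, y is the direction in which the jaws open and shut (so a half turn about z gives the same grasp; the last joint's range is limited). The gripper opens to 88 mm and grips with 3 to 60 N. Pads are 18 mm wide; open, the fingers measure 123 mm over their backs; the gripper's body (75 mm by 187 mm) begins 45 mm behind the grasp point.
Start: joints at [72.886, 15.12, 91.902, -0, 72.978, -2.114], TCP at [0.175, 0.652, 0.239] pointing down, gripper open.
Joint ranges: [-150.88, 150.88], [-54.13, 125.18], [17.81, 147.31], [-75.09, 255.09], [0, 152.58], [-146.25, 146.25]. Speed limits (degrees/s): [147.25, 147.25, 180, 180, 180, 180].

INTERFACE

Orientations are given as a 3x3 rotation matrix whose columns are the frame's x, y, z axes.
In Python, from cell import readout, optics, order, r gives the robot as it stands.
- The arm moves only by the shell command python3 -m jog 'ROWS' [OPENING] [FORCE]. ROWS is text: rows parted by semicolons, each of 6 numbers parted by spaces: the shift along the tool's x, y, z as a fraction of full scale, then the turn, a rotation vector about the tool's x, y, z as a fraction of full scale. A call has 1 to 10 rows; each row shifts and turns the pose as measured when the row begins, along the tool's axes as they then stand; what a row does not reach is not made up. Full scale, the value 1, is 25 mm for a shift and 4 degrees for a turn. A row lasts 1/12 s, in which the tool goes at most 41.7 mm and 7.16 degrees, less where a joint would pass 70% of its speed; a pose out of reach is approached as far as the arm can. A call with a number of a shift or a turn outside -1 to 1 is refused whole. A call with a gripper value outside its range is refused whole. OPENING is the closure, from -1 (fully open) to 1 (shut), so that 0 is half open, set as the call begins (- or left out, the last holds). The fingers move at their own pace and stop on an object; FORCE is the grip in N (left out, the last holds). Time passes only in rows, so rows that do not move let the fingers close. It gives the time, the measured TCP pose, the force and the opening at its end, in the units of the state.
- readout.read_state(): the state, without advancing time (a new reading comes with each control period).
- optics.read_camera(name): name is "side" or "top" or "wrist"; returns the picture (420x560x3 uint8, red, green, blue); there is no depth.
- optics.camera_info(name): a dict with "intrinsics" (3x3 intrinsics, pixels), "k1" (the pictures are not rectified: a ray, as slopes to the right and down, at radius r is drawn at 1 + k1 r^2 times it, then the intrinsics apply), "cam_to_world" (4x4, takes a point from camera to world coordinates). Camera axes: x right, y down, z forward; pixel columns grow to the right and rows downward; lengths in m; the calibration is good to about 2 mm. A picture is of the moment at which its call begins: read the wrist's pose just before it. camera_info takes no time and is no camera call; for the wrist camera it gives the pose at the moment of the call.
- order.sign_off(): hands the job in, once; it reports no verdict.
The state is a dict: "clock": time; "qpos": joint angles; "joint_velocities": joint speeds; "joint_efforts": joint torques, N m; "ee_pos": TCP position; "tool_rot": TCP orientation; "contact_force": force on the tool from outside, world axes, zero at the start; "ft_torque": the same for the moment, N m; "opening": opening from 0.0 (shut) to 1.0 (fully open).
Only numpy, scipy, OpenCV 4.12 (cv2) and the standard library are available. Lean on these libraries where they do the work, as an engineer would, in place of code of your own. Each camera call takes 0.05 s, during which the arm holds its last target.

TASK

Change the cap sensor stand over from the jar to the tall bottle: swap the two, so that the bottle stands upright and free in the middle of the stand's round pad and the jar stands upright and free in the middle of the square block. Then pinch the grip block at the top of the stand's telescopic post so that its side button is pressed in, pull the post up past the first stop to the second stop, which is the end of its travel, and finish while still holding it up there with the button pinched in. Do not knock anything over, and leave the other things on the bench where they are.

Things in the scene. Friction and masses are not known exactly. Their poses are not given: they have to be found in the camera images.
- bottle_mid (a point): centre (half-way up, on the axis) of the tall white bottle, 185 mm high, loose, about 0.25 kg, on the square block at the start. z axis up along the bottle. Round body 56 mm in diameter up to 115 mm from its foot, tapering to the neck; the round cap at the top is 32 mm in diameter and 30 mm high (from 62.5 to 92.5 mm above this point): a good place to grip from above.
- jar_mid (a point): centre (half-way up, on the axis) of the white jar, a plain cylinder 52 mm in diameter and 90 mm high, loose, 0.22 kg give or take a third, standing on the round pad of the stand at the start. z axis up along the jar.
- pad_top (a point): centre of the top face of the round steel pad (80 mm in diameter, top 12 mm above the table) on the base plate of the fixed sensor stand; z up, x points from the pad to the telescopic post, whose axis is 140 mm from here. The base plate is 6 mm thick, 84 mm wide and reaches from 55 mm behind to 180 mm ahead of this point along x. The stand may be on the left or on the right.
- block_top (a point): centre of the top face of the fixed square black rubber block, 90 x 90 mm, 12 mm high; z up, x and y along its sides.
- mast_grip (a point): centre of the black grip block at the top of the telescopic post; rises with the post. Block 28 mm along x, 30 along y, 42 high, this point 166 mm above the table when home; z up, x and y as pad_top's. A grey button stands 5.5 mm proud of its +y face (18 mm wide, 30 high); the -y face is plain. Fingers closing along y pinch the button in; closing along x they do not.
- mast (a joint): height by which the telescopic post is drawn out, in m: 0 home (start), 0.045 first stop, 0.09 second stop (hard end of travel). It slides straight up. Unless the button is pressed it is latched at home and latches again at the first stop; none at the second stop: let go there, the post (0.22 kg, 1 N friction) sinks back.
- mast_button (a joint): travel of the side button of the grip block, in m: 0 out, 0.0045 fully pressed; the latch is free from about 0.003. Its spring takes 3 N to start and 6 N fully down.
- device_case: bystander: white plastic case lying flat, 100 x 60 x 32 mm, loose; origin at the centre of its underside, x along its length.
- label_roll: bystander: roll of white labels lying flat, 84 mm in diameter, 30 mm high, with a 40 mm hole, loose; origin at the centre of its underside.
- screwdriver: bystander: screwdriver with a black handle lying on the bench along its x axis, loose; origin under its middle.
- sleeve_top (a point): centre of the top of the fixed square sleeve (36 mm wide, 117 mm above the table) from which the post rises, below the grip block; axes as pad_top's. A small sensor eye hangs from the post on the pad's side, reaching 49 mm from the post's axis, at heights 79 to 138 mm when home.
Not all that is in view belongs to the job. What is shaped like the part that bears jar_mid but black, red or turquoise is not meant.

How it is judged:
By the outcome, as a careful person would: the job done as asked, in the order asked, and still so for the second after the job is handed in, while the arm keeps its last pose, push and grip.
It also fails if it takes over 72 s, if anything falls off the work surface, if the arm or the gripper's body presses on something with over 40 N, if the wrist force passes 120 N, or if a joint passes its speed limit or range.

## Working session

There is one attempt and no reset: what is moved stays moved. The work goes in short steps, Python scripts to look and compute and a shell command to move; the robot and the scene stay as the last step left them, time stands still between calls to the robot, and variables do not carry over. Pictures are saved under pics/ and viewed, and the job is handed in when it is done.

```bash
ls; mkdir -p pics; python3 - <<'E'
from cell import readout, optics, order, r
import cv2
print(readout.read_state(), r.tcp_to_grasp)
for n in ("side","top","wrist"):
    i=optics.camera_info(n); print(n,i)
    cv2.imwrite(f"pics/a_{n}.png",optics.read_camera(n)[:,:,::-1])
E
```

```text
pics
{'clock': 0.0, 'qpos': array([ 7.28874917e+01,  1.51678731e+01,  9.19796262e+01, -3.01766440e-03,
        7.29760053e+01, -2.11275925e+00]), 'joint_velocities': array([-0.05850061, -0.0436169 , -0.051388  ,  0.00459169,  0.00315448,
       -0.00905017]), 'joint_efforts': array([-1.15949639e-03, -5.02112854e+01, -3.56870806e+01,  7.28936330e-02,
        2.92596646e-02, -1.74816555e-04]), 'ee_pos': array([0.17449821, 0.65133898, 0.23741845]), 'tool_rot': array([[-9.65930956e-01,  2.58799236e-01, -5.86140177e-04],
       [ 2.58799898e-01,  9.65928728e-01, -2.07494832e-03],
       [ 2.91745943e-05, -2.15594984e-03, -9.99997676e-01]]), 'contact_force': array([-0.06525519, -0.02704952, -0.19386584]), 'ft_torque': array([0.00163875, 0.03799544, 0.05046996]), 'opening': 1.0020591677040316} 0.0187
side {'intrinsics': array([[384.01986467,   0.        , 274.0916537 ],
       [  0.        , 384.01986467, 204.95342559],
       [  0.        ,   0.        ,   1.        ]]), 'k1': -0.02425827893327337, 'cam_to_world': array([[-9.87070516e-01, -1.19124593e-01,  1.07243309e-01,
         3.991557
[... 495 characters left out ...]
07105762, -0.97682616,  0.20189471,  0.29006581],
       [-0.99745514,  0.06840141, -0.02011196,  0.02603892],
       [ 0.00583601, -0.20281002, -0.97920071,  1.17913875],
       [ 0.        ,  0.        ,  0.        ,  1.        ]])}
wrist {'intrinsics': array([[294.14565057,   0.        , 275.24234932],
       [  0.        , 294.14565057, 209.54533648],
       [  0.        ,   0.        ,   1.        ]]), 'k1': -0.01248285603637394, 'cam_to_world': array([[ 0.25886075,  0.92631411,  0.27373944,  0.10485989],
       [ 0.96591258, -0.24766139, -0.07534396,  0.67061708],
       [-0.00199749,  0.28391196, -0.95884827,  0.38404015],
       [ 0.        ,  0.        ,  0.        ,  1.        ]])}
```

View pics/a_side.png

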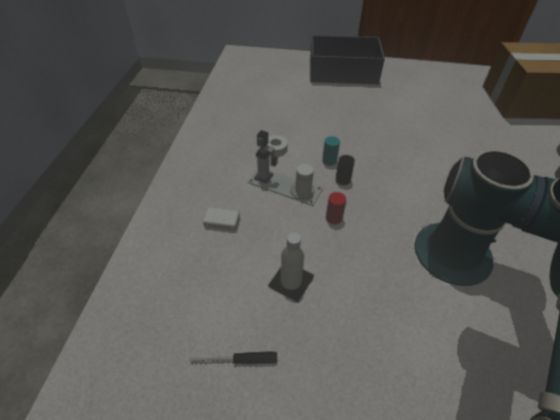

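View pics/a_top.png

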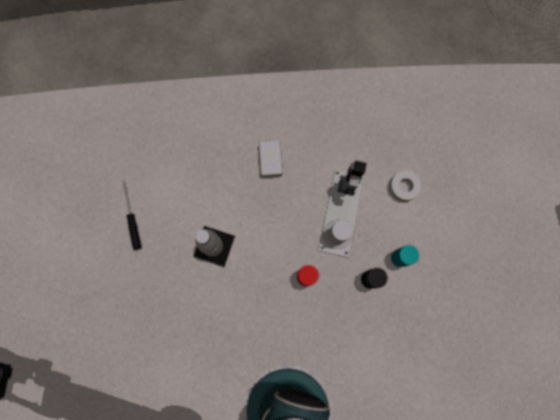

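View pics/a_wrist.png

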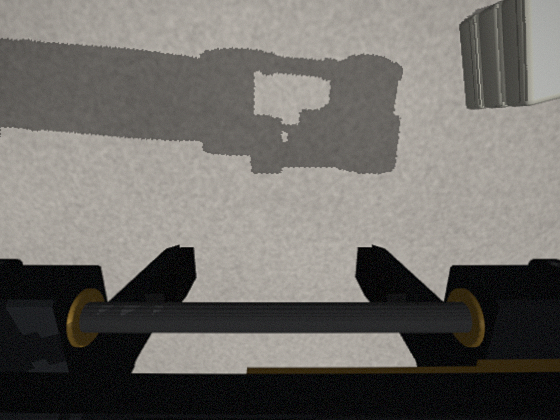

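The side picture shows the bottle on the black block (~292,265) and the jar (305,180) on the stand, with the post at about (264,160). The top picture shows the bottle at (209,242), the jar at (342,232) and the mast at (352,177). Next I'll enlarge both.

```bash
python3 - <<'E'
import cv2
t=cv2.imread('pics/a_top.png'); s=cv2.imread('pics/a_side.png')
def crop(im,x,y,w,h,k,n):
    cv2.imwrite(n,cv2.resize(im[y:y+h,x:x+w],None,fx=k,fy=k,interpolation=cv2.INTER_CUBIC))
crop(t,300,150,95,120,5,'pics/b_t1.png')   # stand
crop(t,180,215,70,60,8,'pics/b_t2.png')
crop(s,235,115,100,95,6,'pics/b_s1.png')
crop(s,260,225,65,80,7,'pics/b_s2.png')
E
```

```text
(no output)
```

View pics/b_t1.png

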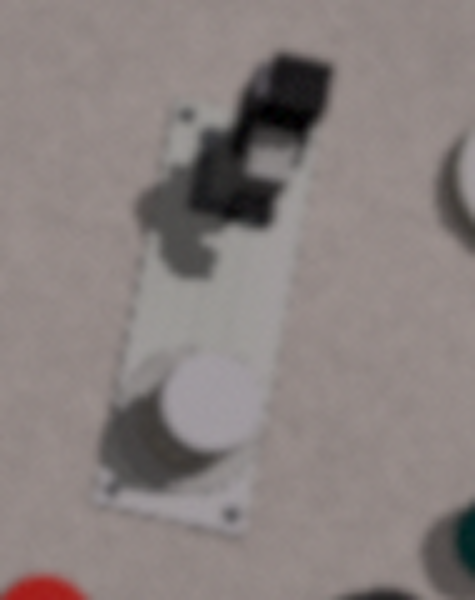

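View pics/b_t2.png

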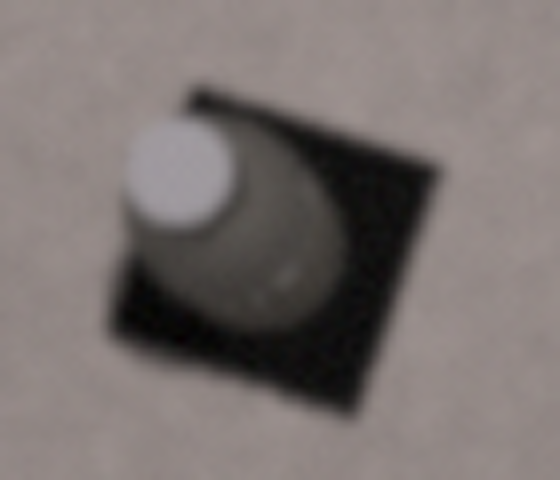

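View pics/b_s1.png

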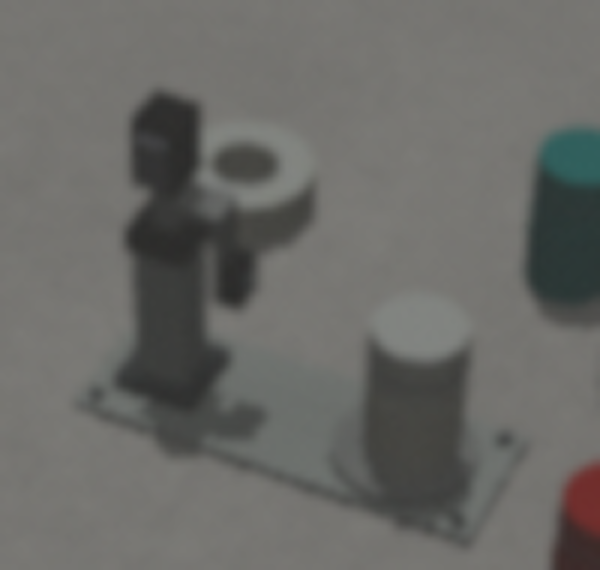

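View pics/b_s2.png

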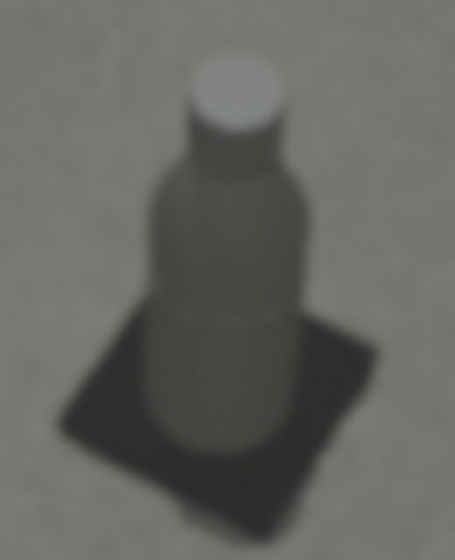

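```bash
cat > h.py <<'E'
import numpy as np, cv2
from cell import readout, optics, r
def ray(n,px,info=None):
    i=info or optics.camera_info(n); K=i['intrinsics']
    d=np.array([(px[0]-K[0,2])/K[0,0],(px[1]-K[1,2])/K[1,1]])
    s=cv2.undistortPoints(np.array([[px]],float),K,np.array([i['k1'],0,0,0.]))[0,0]
    T=i['cam_to_world']; return T[:3,3],T[:3,:3]@np.array([s[0],s[1],1.])
def onz(n,px,z,info=None):
    o,v=ray(n,px,info); return (o+v*(z-o[2])/v[2])[:2]
def proj(n,P,info=None):
    i=info or optics.camera_info(n);T=i['cam_to_world']
    c=(np.atleast_2d(P)-T[:3,3])@T[:3,:3]; s=c[:,:2]/c[:,2:]
    s=s*(1+i['k1']*(s**2).sum(1,keepdims=True)); K=i['intrinsics']
    return s*K[0,0]+K[:2,2]
def un(p,off,k): return ((p[0]+.5)/k-.5+off[0],(p[1]+.5)/k-.5+off[1])
E
python3 - <<'E'
from h import *
np.set_printoptions(precision=4,suppress=True)
def L(n,off,k,items):
    for nm,p,z in items: print(n,nm,onz(n,un(p,off,k),z))
L('top',(300,150),5,[('pTL',(172,100),.006),('pBL',(95,503),.006),('pBR',(245,536),.006),('jar',(213,402),.102),('grip',(305,85),.187)])
L('top',(180,215),8,[('b1',(197,88),.012),('b2',(442,168),.012),('b3',(357,416),.012),('b4',(110,335),.012),('cap',(180,172),.197)])
L('side',(235,115),6,[('pl',(75,402),.006),('p2',(468,545),.006),('p3',(525,440),.006),('jar',(420,328),.102),('grip',(168,103),.187)])
L('side',(260,225),7,[('b1',(60,422),.012),('b2',(378,350),.012),('b3',(265,543),.012),('cap',(237,92),.197)])
E
```

```text
top pTL [ 0.6308 -0.1816]
top pBL [ 0.4083 -0.1172]
top pBR [ 0.3845 -0.1967]
top jar [ 0.4448 -0.1693]
top grip [ 0.5815 -0.2141]
top b1 [0.4962 0.1871]
top b2 [0.4631 0.1055]
top b3 [0.3818 0.1385]
top b4 [0.4143 0.2199]
top cap [0.4396 0.1674]
side pl [ 0.6317 -0.1801]
side p2 [ 0.4089 -0.1092]
side p3 [ 0.3856 -0.1905]
side jar [ 0.4456 -0.1649]
side grip [ 0.5825 -0.2164]
side b1 [0.4967 0.193 ]
side b2 [0.3829 0.1431]
side b3 [0.4155 0.23  ]
side cap [0.4403 0.171 ]
```

```bash
python3 -m jog '-.5 -.6 -.5 0 0 0;-.8 -1 -.5 0 0 0;-.85 -1 -.5 0 0 0;-.85 -1 -.5 0 0 0;-.85 -1 -.3 0 0 0;-.85 -1 0 0 0 .1;-.85 -1 0 0 0 .1;-.85 -1 0 0 0 .1;-.85 -1 0 0 0 .1;-.85 -1 0 0 0 .1' - -; python3 -m jog '-.85 -1 0 0 0 0;-.85 -1 0 0 0 0;-.85 -1 0 0 0 0;-.85 -1 0 0 0 0;-.85 -1 0 0 0 0;-.5 -.5 0 0 0 0;0 0 0 0 0 0'
cat >> h.py <<'E'
np.set_printoptions(precision=4,suppress=True)
def shot(n,name):
    i=optics.camera_info(n); im=optics.read_camera(n)[:,:,::-1]
    cv2.imwrite(f'pics/{name}.png',im)
    np.save(f'pics/{name}.npy',i,allow_pickle=True); return im
def load(name): return np.load(f'pics/{name}.npy',allow_pickle=True).item()
def units(target,yaw=73.):
    "tool-frame shift (units of 25 mm) to grasp-independent TCP target, plus turn units to tool down with y axis at yaw"
    from scipy.spatial.transform import Rotation as R
    s=readout.read_state(); A=s['tool_rot']; a=np.radians(yaw)
    y=np.array([np.cos(a),np.sin(a),0]); z=np.array([0,0,-1.]); x=np.cross(y,z)
    B=np.c_[x,y,z]
    print('t',s['clock'],'pos',s['ee_pos'],'F',s['contact_force'],'open',s['opening'],'q',s['qpos'])
    print('shift',A.T@(np.array(target)-s['ee_pos'])/.025,'turn',np.degrees(R.from_matrix(A.T@B).as_rotvec())/4)
E
python3 - <<'E'
from h import *
units((.4,.18,.3)); shot('wrist','c_wrist')
E
```

```text
clock: 0.98
ee_pos: [0.307, 0.3581, 0.2928]
tool_rot: [[-0.959, 0.284, -0.003], [0.284, 0.959, -0.008], [0.001, -0.008, -1.0]]
contact_force: [1.6, 0.2, -0.3]
opening: 1.004
clock: 1.57
ee_pos: [0.3837, 0.1788, 0.2929]
tool_rot: [[-0.958, 0.287, -0.002], [0.287, 0.958, -0.01], [-0.001, -0.01, -1.0]]
contact_force: [-0.5, 0.8, -0.2]
opening: 1.0
t 1.5667 pos [0.3837 0.1788 0.2929] F [-0.514   0.8483 -0.1981] open 0.9995183646937376 q [ 22.02   -14.7173 116.1738  -0.5225  78.8478 -51.1712]
shift [-0.6096  0.2314 -0.285 ] turn [-0.1475  0.0213  0.0734]
```

View pics/c_wrist.png

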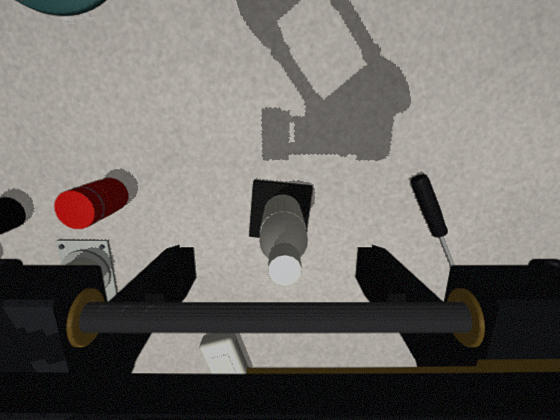

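```bash
python3 - <<'E'
import cv2
im=cv2.imread('pics/c_wrist.png')
cv2.imwrite('pics/c1.png',cv2.resize(im[170:295,235:330],None,fx=5,fy=5,interpolation=cv2.INTER_CUBIC)[:600])
E
```

```text
(no output)
```

View pics/c1.png

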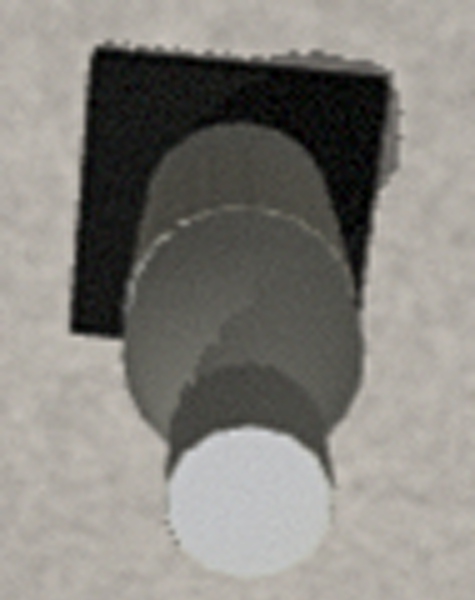

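```bash
python3 - <<'E'
from h import *
i=load('c_wrist'); print(i['cam_to_world'][:3,3])
f=lambda p,z:onz('wrist',un(p,(235,170),5),z,i)
print(f((97,50),0),f((388,75),0),f((72,333),.012),f((250,502),.197))
g=lambda p,z:onz('top',un(p,(180,215),8),z)
print('top',g((197,88),.012),g((357,416),0.0),g((110,335),0.),g((442,168),.0),g((442,168),.012))
# fit square to all views: unknown x,y,yaw + per camera offset
from scipy.optimize import least_squares
s=lambda p,z:onz('side',un(p,(260,225),7),z)
print('side',s((60,422),.012),s((378,350),.012),s((265,543),0))
obs=[('w',un((97,50),(235,170),5),(-1,-1,0)),('w',un((388,75),(235,170),5),(-1,1,0)),('w',un((72,333),(235,170),5),(1,-1,.012)),
('top',un((197,88),(180,215),8),(1,1,.012)),('top',un((357,416),(180,215),8),(-1,-1,0)),('top',un((110,335),(180,215),8),(-1,1,0)),
('side',un((60,422),(260,225),7),(1,1,.012)),('side',un((378,350),(260,225),7),(-1,-1,.012)),('side',un((265,543),(260,225),7),(-1,1,0))]
I={'w':i,'top':optics.camera_info('top'),'side':optics.camera_info('side')}
def P(v,c):
    a=v[2];return np.array([v[0]+.045*(c[0]*np.cos(a)-c[1]*np.sin(a)),v[1]+.045*(c[0]*np.sin(a)+c[1]*np.cos(a)),c[2]])
def fit(cams):
    o=[k for k in obs if k[0] in cams]
    res=least_squares(lambda v:np.concatenate([proj('',P(v,c),I[n])[0]-p for n,p,c in o]),[.44,.165,-.38])
    print(cams,res.x[:2],np.degrees(res.x[2]),np.round(res.fun,1))
for c in (['w'],['top'],['side'],['w','top','side']): fit(c)
E
```

```text
[0.3148 0.2013 0.4393]
[0.3843 0.1421] [0.4169 0.2245] [0.4653 0.1088] [0.441  0.1698]
top [0.4962 0.1871] [0.3827 0.1397] [0.4156 0.2219] [0.4649 0.1064] [0.4631 0.1055]
side [0.4967 0.193 ] [0.3829 0.1431] [0.4157 0.2236]
['w'] [0.4418 0.1667] -22.12400633093279 [-0.3 -0.7  0.5 -0.  -0.2  0.8]
['top'] [0.4397 0.1633] -22.404965243646146 [-0.3 -0.8  0.3  0.7 -0.1  0.1]
['side'] [0.4403 0.167 ] -21.35871437592328 [-0.7 -0.3  0.4 -0.5  0.3  0.7]
['w', 'top', 'side'] [0.4411 0.1661] -21.91942826330231 [-1.  -1.  -0.  -0.5 -0.6  0.6 -1.5 -1.2 -0.6  0.1 -1.  -0.1 -1.  -0.8
  0.2 -0.6 -0.2  0.4]
```

```bash
python3 -m jog '-.2 -.6 -.1 -.1 0 0;-.3 -.9 0 -.05 0 0;-.3 -1 0 0 0 0;-.3 -1 0 0 0 0;-.3 -1 0 0 0 0;-.3 -1 0 0 0 0;-.3 -1 0 0 0 0;-.3 -1 0 0 0 0;-.3 -1 0 0 0 0;-.3 -1 0 0 0 0' >/dev/null; python3 -m jog '-.3 -1 0 0 0 0;-.3 -1 0 0 0 0;-.3 -1 0 0 0 0;-.2 -.5 0 0 0 0;0 0 0 0 0 0'
python3 - <<'E'
from h import *
units((.39,-.15,.3)); im=shot('wrist','d_wrist')
E
```

```text
clock: 2.87
ee_pos: [0.3875, -0.157, 0.2911]
tool_rot: [[-0.964, 0.267, -0.001], [0.267, 0.964, 0.013], [0.004, 0.012, -1.0]]
contact_force: [0.9, 0.1, -0.3]
opening: 0.998
t 2.8667 pos [ 0.3875 -0.157   0.2911] F [ 0.9277  0.1061 -0.294 ] open 0.9978616511141087 q [ -25.9825  -15.3171  116.8195    0.6444   78.8606 -100.6018]
shift [-0.0186  0.3001 -0.3529] turn [ 0.1711 -0.0626  0.3732]
```

View pics/d_wrist.png

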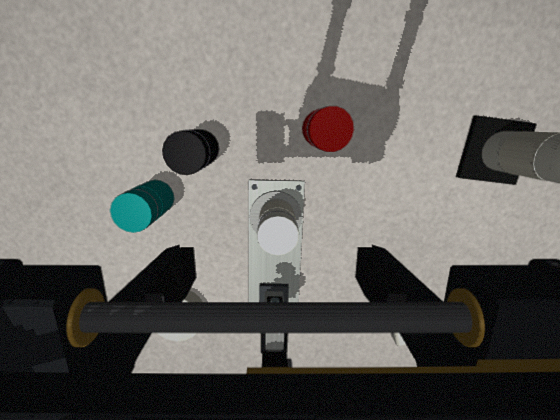

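```bash
python3 - <<'E'
import cv2
im=cv2.imread('pics/d_wrist.png')
cv2.imwrite('pics/d1.png',cv2.resize(im[172:302,235:330],None,fx=4.6,fy=4.6,interpolation=cv2.INTER_CUBIC)[:600])
E
```

```text
(no output)
```

View pics/d1.png

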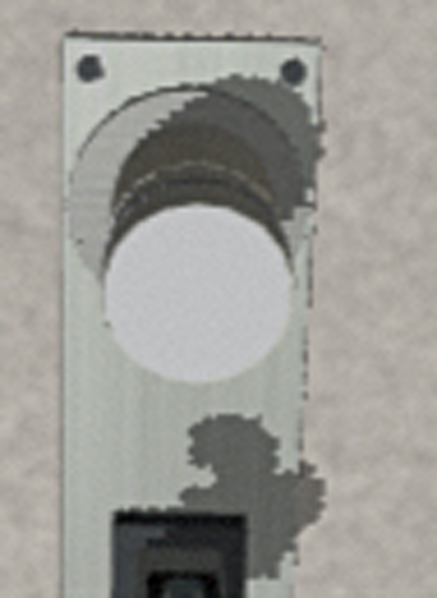

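```bash
python3 - <<'E'
from h import *
i=load('d_wrist'); print(i['cam_to_world'][:3,3])
f=lambda p,z:onz('wrist',un(p,(235,172),4.6),z,i)
A,B,C=f((66,38),.006),f((320,43),.006),f((62,590),.006)
for n,p in(('A',A),('B',B),('C',C)): print(n,p)
u=(C-A)/np.linalg.norm(C-A); w=(B-A);print('ang',np.degrees(np.arctan2(u[1],u[0])),np.degrees(np.arctan2(w[1],w[0]))-90,np.linalg.norm(w))
for a in (-16,-17,-17.5,-18):
    a_=np.radians(a); print(a,'pad',(A+B)/2+.055*np.array([np.cos(a_),np.sin(a_)]))
print('jar',f((199,292),.102),'padTop',f((180,87),.012),'padL',f((70,190),.012))
for t,p in (('pad guess',[.449,-.169]),):
    for k in range(0,360,30):
        q=np.array([p[0]+.04*np.cos(np.radians(k)),p[1]+.04*np.sin(np.radians(k)),.012]); e=proj('',q,i)[0]; print(k,((e-np.array([235,172])+.5)*4.6-.5).round())
E
```

```text
[ 0.3181 -0.1393  0.4379]
A [ 0.3861 -0.1933]
B [ 0.4098 -0.1146]
C [ 0.5808 -0.2542]
ang -17.36698779299753 -16.78202336698044 0.08214402867529876
-16 pad [ 0.4508 -0.1691]
-17 pad [ 0.4505 -0.17  ]
-17.5 pad [ 0.4504 -0.1705]
-18 pad [ 0.4502 -0.1709]
jar [ 0.4457 -0.1672] padTop [ 0.4103 -0.1619] padL [ 0.4338 -0.206 ]
0 [222. 312.]
30 [276. 283.]
60 [307. 232.]
90 [308. 172.]
120 [277. 119.]
150 [222.  88.]
180 [158.  89.]
210 [103. 121.]
240 [ 73. 175.]
270 [ 75. 234.]
300 [107. 285.]
330 [161. 313.]
```

```bash
python3 - <<'E'
from h import *
for n,p,z in (('case',(271,158),.032),('caseBL',(262,177),.0),('caseBR',(281,175),.0),('red',(309,275),.09),('black',(376,278),.09),('teal',(407,255),.09),('roll',(406,185),.03)): print(n,onz('top',p,z))
units((.4455,-.167,.16))
E
```

```text
case [ 0.6682 -0.0068]
caseBL [0.6248 0.0214]
caseBR [ 0.6269 -0.0321]
red [ 0.34   -0.0776]
black [ 0.3197 -0.2443]
teal [ 0.3707 -0.3303]
roll [ 0.567  -0.3728]
t 2.9167 pos [ 0.3874 -0.156   0.291 ] F [-0.4217 -0.0311 -0.5454] open 1.001411312408075 q [ -25.8939  -15.3559  116.8556    0.6845   78.8974 -100.5385]
shift [-2.3819  0.1277  5.232 ] turn [ 0.1822 -0.0695  0.3776]
```

```bash
python3 -m jog '-.5 0 .6 .1 -.05 .2;-.5 .1 .9 .1 0 .2;-.5 0 .9 0 0 0;-.5 0 .9 0 0 0;-.4 0 .8 0 0 0;0 0 .8 0 0 0;0 0 .3 0 0 0;0 0 0 0 0 0'
python3 - <<'E'
from h import *
units((.4455,-.167,.061)); im=shot('wrist','e_wrist')
E
```

```text
clock: 3.58
ee_pos: [0.4524, -0.1572, 0.1586]
tool_rot: [[-0.958, 0.286, 0.004], [0.286, 0.958, 0.003], [-0.003, 0.004, -1.0]]
contact_force: [-0.3, -0.2, -0.3]
opening: 1.001
t 3.5833 pos [ 0.4524 -0.1572  0.1586] F [-0.2604 -0.1504 -0.3289] open 1.001480595872377 q [-22.323   -2.6199 120.3195   0.296   62.1363 -95.8597]
shift [ 0.1667 -0.4726  3.9002] turn [0.0612 0.0472 0.0997]
```

View pics/e_wrist.png

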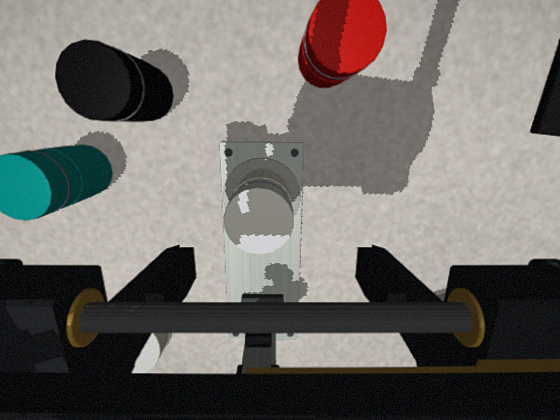

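```bash
python3 - <<'E'
from h import *
i=load('e_wrist'); print(onz('',(259,217),.102,i))
E
python3 -m jog '.1 -.25 .2 .05 .05 .1;.1 -.25 .5 0 0 0;0 0 .7 0 0 0;0 0 .7 0 0 0;0 0 .7 0 0 0;0 0 .6 0 0 0;0 0 .4 0 0 0;0 0 .1 0 0 0;0 0 0 0 0 0'
python3 - <<'E'
from h import *
units((.4455,-.167,.061))
E
```

```text
[ 0.4431 -0.1661]
clock: 4.38
ee_pos: [0.4515, -0.1712, 0.0708]
tool_rot: [[-0.956, 0.293, 0.02], [0.293, 0.956, -0.01], [-0.022, -0.003, -1.0]]
contact_force: [0.1, -0.7, 0.4]
opening: 1.0
t 4.3833 pos [ 0.4515 -0.1712  0.0708] F [ 0.1008 -0.6946  0.4225] open 1.000367919541398 q [-23.7029   3.4641 124.8147  -0.0352  50.4271 -96.6648]
shift [0.287  0.0917 0.3863] turn [-0.0445  0.3205 -0.004 ]
```

```bash
python3 -m jog '.2 .1 .2 0 .2 0;.15 0 .15 0 .12 0;0 0 0 0 0 0'
python3 -m jog '0 0 0 0 0 0;0 0 0 0 0 0;0 0 0 0 0 0;0 0 0 0 0 0;0 0 0 0 0 0;0 0 0 0 0 0' 1 20
python3 - <<'E'
from h import *
units((.4455,-.167,.2)); im=shot('wrist','f_wrist')
E
```

```text
clock: 4.63
ee_pos: [0.4452, -0.1669, 0.0641]
tool_rot: [[-0.956, 0.293, 0.001], [0.293, 0.956, -0.004], [-0.003, -0.004, -1.0]]
contact_force: [-0.4, -0.3, -1.2]
opening: 0.998
clock: 5.13
ee_pos: [0.4467, -0.1675, 0.066]
tool_rot: [[-0.956, 0.293, 0.004], [0.293, 0.956, -0.006], [-0.006, -0.004, -1.0]]
contact_force: [0.3, 0.3, -1.6]
opening: 0.581
t 5.1333 pos [ 0.4467 -0.1675  0.066 ] F [ 0.3125  0.3311 -1.6289] open 0.5813138437044246 q [-23.3932   3.8404 125.0268  -0.2782  50.764  -96.2008]
shift [ 0.0183 -0.0187 -5.3604] turn [-0.0638  0.0857 -0.0043]
```

View pics/f_wrist.png

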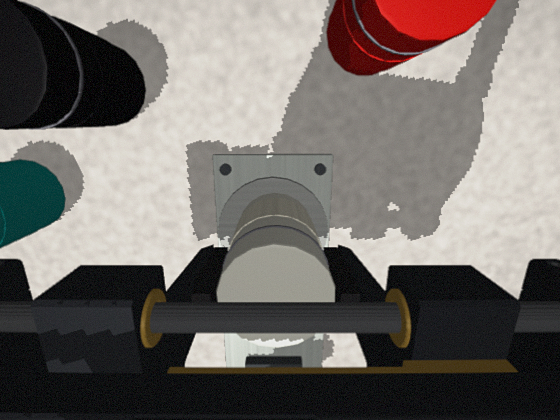

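```bash
python3 -m jog '0 0 -.2 0 0 0;0 0 -.5 0 0 0;0 0 -.8 0 0 0;0 0 -.9 0 0 0;0 .3 -.9 0 0 0;.1 .6 -.5 0 0 0;.1 .8 0 0 0 0;.1 .8 0 0 0 0;.1 .8 0 0 0 0;.1 .8 0 0 0 0'
python3 -m jog '.1 .8 0 0 0 0;.1 .8 0 0 0 0;.1 .8 0 0 0 0;.1 .6 0 0 0 0;0 .4 0 0 0 0;0 0 0 0 0 0'
python3 - <<'E'
from h import *
units((.48,0,.056))
E
```

```text
clock: 6.02
ee_pos: [0.4597, -0.0626, 0.1627]
tool_rot: [[-0.954, 0.3, -0.006], [0.3, 0.954, -0.001], [0.005, -0.003, -1.0]]
contact_force: [0.3, 0.7, -2.7]
opening: 0.583
clock: 6.52
ee_pos: [0.4732, 0.0293, 0.1615]
tool_rot: [[-0.955, 0.297, -0.01], [0.297, 0.955, 0.001], [0.01, -0.002, -1.0]]
contact_force: [0.8, -0.3, -2.3]
opening: 0.582
t 6.5167 pos [0.4732 0.0293 0.1615] F [ 0.8151 -0.3139 -2.3052] open 0.5816909399686285 q [  0.4867  -2.8367 120.194    0.0695  63.2173 -72.2416]
shift [-0.6479 -1.0297  4.2152] turn [-0.0287 -0.1416 -0.0758]
```

```bash
python3 -m jog '-.1 -.3 .3 0 -.1 0;-.1 -.3 .6 0 -.05 0;0 0 .7 0 0 0;0 0 .7 0 0 0;0 0 .6 0 0 0;0 0 .4 0 0 0;0 0 .2 0 0 0;0 0 0 0 0 0'
python3 - <<'E'
from h import *
units((.48,0,.054))
E
```

```text
clock: 7.18
ee_pos: [0.4718, 0.004, 0.068]
tool_rot: [[-0.954, 0.298, 0.001], [0.298, 0.954, -0.007], [-0.003, -0.007, -1.0]]
contact_force: [-1.1, -0.4, -2.7]
opening: 0.581
t 7.1833 pos [0.4718 0.004  0.068 ] F [-1.071  -0.4377 -2.7274] open 0.580847447677874 q [ -2.2267   3.311  125.3283  -0.5448  51.3103 -74.5253]
shift [-0.3609 -0.0524  0.5631] turn [-0.0994  0.0399 -0.0903]
```

```bash
python3 -m jog '0 0 .25 -.05 0 0;0 0 .15 0 0 0;0 0 0.05 0 0 0;0 0 0.05 0 0 0'; python3 -m jog '0 0 .05 0 0 0;0 0 0.05 0 0 0'
```

```text
clock: 7.52
ee_pos: [0.4732, 0.0027, 0.056]
tool_rot: [[-0.954, 0.299, 0.005], [0.299, 0.954, -0.004], [-0.006, -0.003, -1.0]]
contact_force: [-0.4, 0.6, -3.8]
opening: 0.586
clock: 7.68
ee_pos: [0.4742, 0.0027, 0.0542]
tool_rot: [[-0.954, 0.299, 0.007], [0.299, 0.954, -0.004], [-0.008, -0.002, -1.0]]
contact_force: [-0.8, 0.1, -2.3]
opening: 0.584
```

```bash
python3 -m jog '0 0 .05 0 .05 0;0 0 0.05 0 0 0'; python3 -m jog '0 0 .05 0 .05 0;0 0 0.05 0 0 0'
```

```text
clock: 7.85
ee_pos: [0.4752, 0.0025, 0.054]
tool_rot: [[-0.955, 0.298, 0.004], [0.298, 0.955, -0.004], [-0.005, -0.003, -1.0]]
contact_force: [-5.8, -0.6, 12.1]
opening: 0.586
clock: 8.02
ee_pos: [0.4754, 0.0024, 0.0541]
tool_rot: [[-0.955, 0.297, -0.001], [0.297, 0.955, -0.004], [-0.001, -0.004, -1.0]]
contact_force: [-5.0, -0.9, 6.1]
opening: 0.586
```

```bash
python3 -m jog '0 0 0 0 0 0;0 0 0 0 0 0;0 0 0 0 0 0;0 0 0 0 0 0;0 0 -.2 0 0 0;0 0 -.6 0 0 0;0 0 -.9 0 0 0;0 0 -1 0 0 0;0 0 -1 0 0 0;0 0 -1 0 0 0' -1 20
python3 -m jog '0 0 -1 0 0 0;0 .3 -1 0 0 0;0 .5 -.5 0 0 0;0 0 0 0 0 0'
python3 - <<'E'
from h import *
units((.4405,.1695,.23)); im=shot('wrist','g_wrist')
E
```

```text
clock: 8.85
ee_pos: [0.4727, 0.0035, 0.173]
tool_rot: [[-0.955, 0.296, -0.009], [0.296, 0.955, -0.003], [0.008, -0.005, -1.0]]
contact_force: [-0.3, 0.1, -0.0]
opening: 1.002
clock: 9.18
ee_pos: [0.4821, 0.023, 0.2463]
tool_rot: [[-0.955, 0.298, 0.003], [0.298, 0.955, -0.003], [-0.004, -0.002, -1.0]]
contact_force: [1.1, -0.2, -0.0]
opening: 0.998
t 9.1833 pos [0.4821 0.023  0.2463] F [ 1.1066 -0.2025 -0.0212] open 0.9981483720557744 q [ -0.1126  -6.4811 114.2324  -0.1731  72.0713 -72.7499]
shift [3.3358 5.1014 0.6298] turn [-0.0264  0.0545 -0.0774]
```

View pics/g_wrist.png

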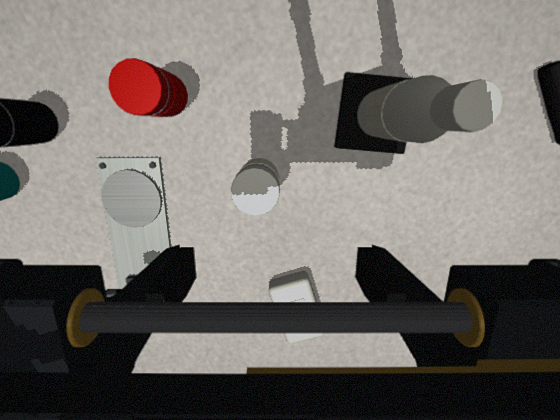

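```bash
python3 - <<'E'
from h import *
im=cv2.imread('pics/g_wrist.png')
cv2.imwrite('pics/g1.png',cv2.resize(im[145:255,80:185],None,fx=5,fy=5,interpolation=cv2.INTER_CUBIC))
i=load('g_wrist'); print(onz('',(131,198),.012,i), 'jar',onz('',(255,190),.09,i))
E
python3 -m jog '.3 .4 0 0 0 0;.4 .6 0 0 0 0;.4 .6 0 0 0 0;.4 .6 0 0 0 0;.4 .6 0 0 0 0;.4 .6 0 0 0 0;.3 .5 0 0 0 0;.3 .3 0 0 0 -.05;.1 .2 0 0 0 0;0 0 0 0 0 0'
python3 - <<'E'
from h import *
units((.4405,.1695,.163)); im=shot('wrist','h_wrist')
E
```

```text
[ 0.4488 -0.1693] jar [0.4724 0.0037]
clock: 10.07
ee_pos: [0.433, 0.1481, 0.2302]
tool_rot: [[-0.956, 0.294, -0.018], [0.294, 0.956, -0.013], [0.013, -0.017, -1.0]]
contact_force: [-0.6, -0.5, -0.7]
opening: 1.006
t 10.0667 pos [0.433  0.1481 0.2302] F [-0.5842 -0.4543 -0.7206] open 1.0056482377617864 q [ 16.0664  -7.8294 117.143   -0.4339  71.8773 -56.6748]
shift [-0.0707  0.9545  2.6731] turn [-0.249  -0.1929 -0.0299]
```

View pics/h_wrist.png

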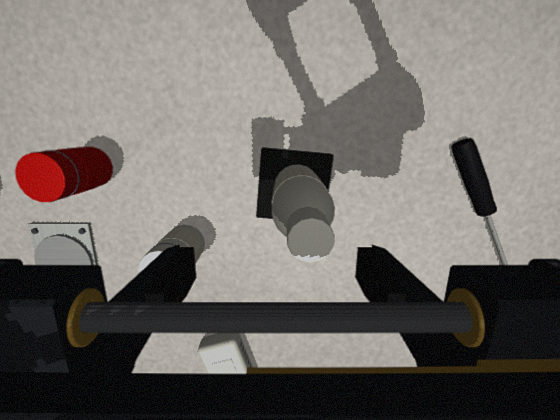

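View pics/g1.png

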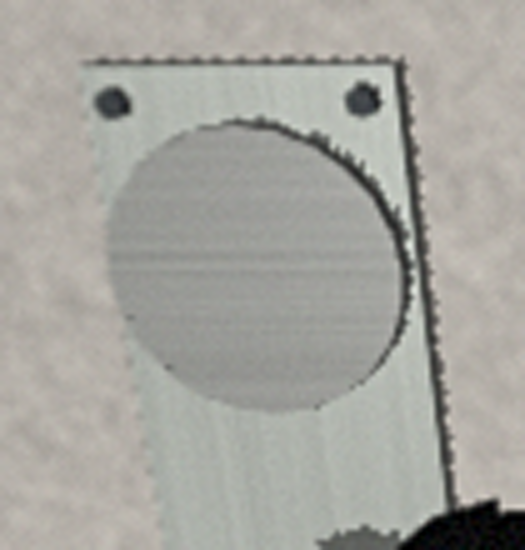

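```bash
python3 - <<'E'
from h import *
print(onz('',(311,238),.197,load('h_wrist')))
E
python3 -m jog '0 .4 0 -.15 -.1 0;0 .35 0 -.1 -.08 0;0 .1 0 0 0 0;0 0 0 0 0 0'
python3 - <<'E'
from h import *
units((.4405,.1695,.163))
E
```

```text
[0.4396 0.1702]
clock: 10.45
ee_pos: [0.4405, 0.1678, 0.2293]
tool_rot: [[-0.955, 0.297, 0.0], [0.297, 0.955, 0.0], [-0.0, 0.0, -1.0]]
contact_force: [-0.3, -0.3, 0.2]
opening: 1.0
t 10.45 pos [0.4405 0.1678 0.2293] F [-0.3037 -0.2969  0.1624] open 1.0002154413989774 q [ 17.8224  -7.0302 116.5413   0.0115  70.4588 -54.9055]
shift [0.0206 0.0621 2.6501] turn [ 0.0065  0.0046 -0.069 ]
```

```bash
python3 -m jog '0 .06 .3 0 0 0;0 0 .5 0 0 0;0 0 .6 0 0 0;0 0 .5 0 0 0;0 0 .4 0 0 0;0 0 .2 0 0 0;0 0 0 0 0 0'
python3 - <<'E'
from h import *
units((.4405,.1695,.163)); im=shot('wrist','i_wrist')
E
```

```text
clock: 11.03
ee_pos: [0.4431, 0.1691, 0.1636]
tool_rot: [[-0.955, 0.298, 0.004], [0.298, 0.955, 0.001], [-0.004, 0.002, -1.0]]
contact_force: [0.3, 0.3, -0.2]
opening: 1.003
t 11.0333 pos [0.4431 0.1691 0.1636] F [ 0.3301  0.3371 -0.22  ] open 1.0028511438570524 q [ 17.906   -3.4885 120.5719  -0.04    62.6936 -54.7413]
shift [ 0.1044 -0.0166  0.0216] turn [ 0.0248  0.0507 -0.0836]
```

View pics/i_wrist.png

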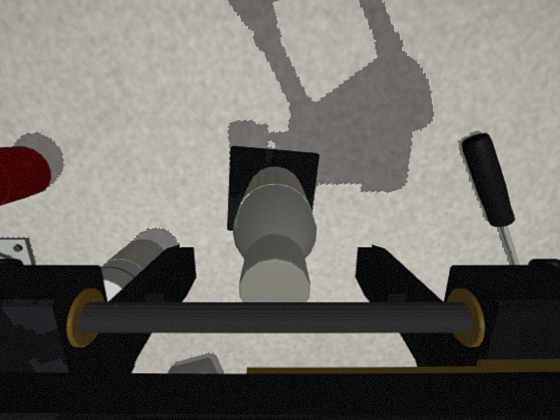

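The cap sits between the open fingers at (275,285), well centred, so I'll nudge along x and close.

```bash
python3 -m jog '.1 0 0 0 .05 -.05;0 0 0 0 0 0;0 0 0 0 0 0;0 0 0 0 0 0;0 0 0 0 0 0;0 0 0 0 0 0;0 0 0 0 0 0;0 0 0 0 0 0;0 0 0 0 0 0;0 0 0 0 0 0' 1 25
python3 - <<'E'
from h import *
units((.4405,.1695,.163))
E
```

```text
clock: 11.92
ee_pos: [0.4431, 0.1705, 0.1679]
tool_rot: [[-0.956, 0.294, 0.007], [0.294, 0.956, 0.003], [-0.006, 0.005, -1.0]]
contact_force: [-0.1, 0.3, -0.7]
opening: 0.359
t 11.9167 pos [0.4431 0.1705 0.1679] F [-0.0864  0.3428 -0.6603] open 0.3586868227614355 q [ 17.9999  -3.8276 120.401    0.0678  62.9979 -54.9291]
shift [ 0.089  -0.0714  0.1934] turn [ 0.0739  0.0791 -0.0254]
```

```bash
python3 -m jog '0 0 -.15 0 0 0;0 0 -.4 .05 .05 0;0 0 -.7 0 0 0;0 0 -.9 0 0 0;0 0 -.9 0 0 0;0 0 -.8 0 0 0;0 0 -.5 0 0 0;0 0 -.2 0 0 0;0 0 0 0 0 0'
python3 - <<'E'
from h import *
units((.4525,-.17,.28)); im=shot('wrist','j_wrist')
E
```

```text
clock: 12.67
ee_pos: [0.438, 0.1693, 0.2808]
tool_rot: [[-0.956, 0.294, -0.012], [0.294, 0.956, -0.002], [0.011, -0.006, -1.0]]
contact_force: [0.6, -0.8, -3.2]
opening: 0.354
t 12.6667 pos [0.438  0.1693 0.2808] F [ 0.5773 -0.8206 -3.1706] open 0.35410799254925407 q [ 18.0319  -8.5735 112.4411   0.0799  76.8272 -54.8671]
shift [ -4.5485 -12.7986   0.0571] turn [-0.0839 -0.1533 -0.0299]
```

View pics/j_wrist.png

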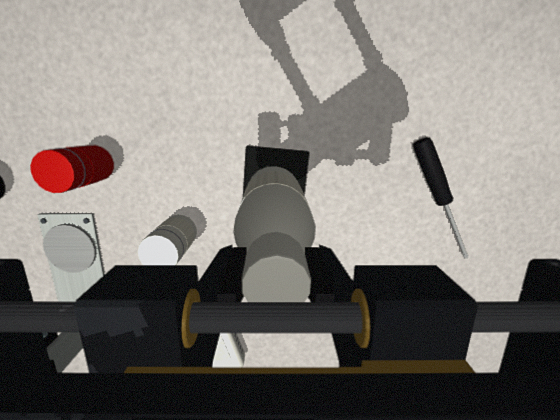

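Bottle lifted and held, about 2.5 N more. Now I'll carry it across.

```bash
python3 -m jog '-.1 -.25 0 -.03 -.1 0;-.2 -.5 0 -.03 -.05 0;-.3 -.8 0 0 0 0;-.3 -.9 0 0 0 0;-.3 -.9 0 0 0 0;-.3 -.9 0 0 0 0;-.3 -.9 0 0 0 0;-.3 -.9 0 0 0 0;-.3 -.9 0 0 0 0;-.3 -.9 0 0 0 0' >/dev/null
python3 -m jog '-.3 -.9 0 0 0 0;-.3 -.9 0 0 0 0;-.3 -.8 0 0 0 0;-.3 -.6 0 0 0 0;-.2 -.4 0 0 0 0;-.1 -.2 0 0 0 0;0 0 0 0 0 0'
python3 - <<'E'
from h import *
units((.4525,-.17,.28))
E
```

```text
clock: 14.13
ee_pos: [0.4365, -0.1582, 0.2538]
tool_rot: [[-0.956, 0.291, -0.039], [0.291, 0.957, -0.002], [0.037, -0.013, -0.999]]
contact_force: [0.2, -0.7, -3.1]
opening: 0.353
t 14.1333 pos [ 0.4365 -0.1582  0.2538] F [ 0.1666 -0.6723 -3.1107] open 0.35279460026823034 q [-22.3108  -7.3385 114.2256  -0.9675  75.1593 -95.124 ]
shift [-0.7119 -0.2789 -1.0724] turn [-0.1852 -0.5306  0.0194]
```

```bash
python3 -m jog '-.3 -.1 -.2 -.1 -.25 0;-.2 -.1 -.1 -.08 -.2 0;-.1 -.08 0 0 -.05 0;0 0 0 0 0 0'
python3 - <<'E'
from h import *
units((.4525,-.17,.18)); shot('top','k_top');shot('side','k_side')
t=cv2.imread('pics/k_top.png'); s=cv2.imread('pics/k_side.png')
cv2.imwrite('pics/k1.png',cv2.resize(np.hstack([t[130:280,230:410],s[90:240,220:400]]),None,fx=2.2,fy=3,interpolation=cv2.INTER_CUBIC))
E
```

```text
clock: 14.47
ee_pos: [0.4497, -0.1679, 0.2603]
tool_rot: [[-0.957, 0.289, -0.0], [0.289, 0.957, 0.003], [0.001, 0.002, -1.0]]
contact_force: [-0.3, 0.2, -2.7]
opening: 0.355
t 14.4667 pos [ 0.4497 -0.1679  0.2603] F [-0.3416  0.215  -2.6824] open 0.3551700052522702 q [-23.539   -7.1317 113.3267   0.1398  73.8804 -96.7755]
shift [-0.1349 -0.0572  3.2119] turn [ 0.0355 -0.0148  0.0494]
```

View pics/k1.png

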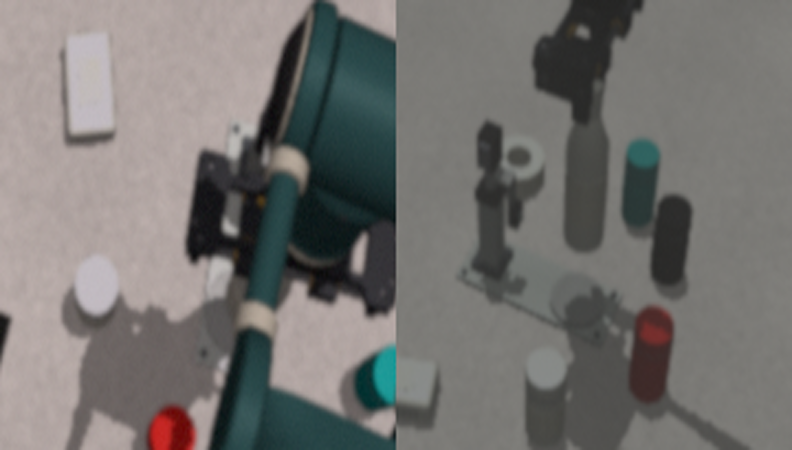

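```bash
python3 -m jog '-.05 -.03 .3 0 0 0;-.05 -.03 .5 0 0 0;0 0 .6 0 0 0;0 0 .5 0 0 0;0 0 .4 0 0 0;0 0 .2 0 0 0;0 0 0 0 0 0'
python3 - <<'E'
from h import *
units((.4525,-.17,.1675)); shot('wrist','l_wrist');shot('side','l_side')
t=cv2.imread('pics/l_wrist.png'); s=cv2.imread('pics/l_side.png')
cv2.imwrite('pics/l1.png',cv2.resize(t[120:320,170:380],None,fx=3,fy=3,interpolation=cv2.INTER_CUBIC))
cv2.imwrite('pics/l2.png',cv2.resize(s[115:215,235:345],None,fx=6,fy=6,interpolation=cv2.INTER_CUBIC))
E
```

```text
clock: 15.15
ee_pos: [0.4509, -0.1677, 0.1909]
tool_rot: [[-0.958, 0.286, -0.002], [0.286, 0.958, 0.004], [0.003, 0.003, -1.0]]
contact_force: [-0.3, -0.0, -2.5]
opening: 0.356
t 15.15 pos [ 0.4509 -0.1677  0.1909] F [-0.3331 -0.038  -2.4805] open 0.35611530234794414 q [-23.4773  -3.9443 117.9257   0.1625  66.2133 -96.9037]
shift [-0.0908 -0.0714  0.936 ] turn [ 0.0426 -0.044   0.0902]
```

View pics/l1.png

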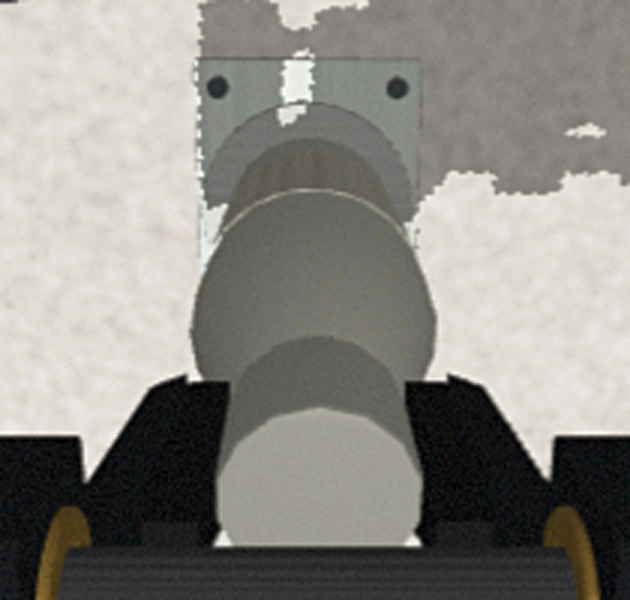

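View pics/l2.png

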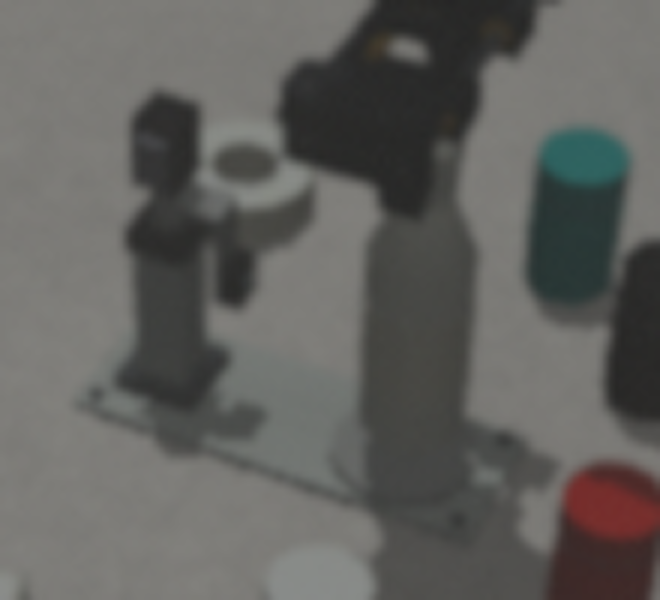

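```bash
python3 - <<'E'
from h import *
i=load('l_wrist'); c=i['cam_to_world'][:2,3]
for n,p,z,rad in (('foot',(312,138),.0354,.028),('pad',(310,103),.012,.04),('cap',(320,408),.2204,.016)):
    q=onz('',un(p,(170,120),3),z,i); d=q-c; print(n,q+rad*d/np.linalg.norm(d))
# side: predicted outlines for candidates
def circ(x,y,z,rad,n=36):
    t=np.linspace(0,2*np.pi,n); return np.c_[x+rad*np.cos(t),y+rad*np.sin(t),0*t+z]
for x,y in((.4509,-.1677),(.4484,-.1677)):
    e=(proj('side',circ(x,y,.0354,.028))-[235,115]+.5)*6-.5
    print('foot side crop',e.min(0),e.max(0))
e=(proj('side',circ(.4497,-.1697,.012,.04))-[235,115]+.5)*6-.5; print('pad',e.min(0),e.max(0))
E
```

```text
foot [ 0.4483 -0.1684]
pad [ 0.4501 -0.1711]
cap [ 0.4506 -0.1667]
foot side crop [350.0259 380.0522] [456.2458 454.7373]
foot side crop [354.7322 380.5742] [460.9771 455.292 ]
pad [328.713  393.5556] [478.221  499.9305]
```

```bash
python3 -m jog '-.08 -.07 .2 .04 -.04 .05;-.03 -.04 .3 0 0 0;0 0 .25 0 0 0;0 0 .1 0 0 0;0 0 0 0 0 0'
python3 - <<'E'
from h import *
units((.4526,-.17,.1675))
E
```

```text
clock: 15.67
ee_pos: [0.4558, -0.1729, 0.1718]
tool_rot: [[-0.957, 0.29, 0.007], [0.29, 0.957, -0.003], [-0.008, -0.001, -1.0]]
contact_force: [-1.5, 0.0, -1.4]
opening: 0.353
t 15.6667 pos [ 0.4558 -0.1729  0.1718] F [-1.474   0.0415 -1.4101] open 0.35300905241081637 q [-23.6924  -2.5871 118.7894  -0.0117  63.3589 -96.8214]
shift [0.1589 0.0737 0.169 ] turn [-0.0155  0.1086  0.0335]
```

```bash
python3 -m jog '.1 .08 0 0 .1 0;.04 0 .05 0 0 0'
python3 - <<'E'
from h import *
units((.4526,-.17,.1675))
E
```

```text
clock: 15.83
ee_pos: [0.4531, -0.1699, 0.1705]
tool_rot: [[-0.957, 0.291, -0.0], [0.291, 0.957, -0.001], [-0.0, -0.001, -1.0]]
contact_force: [0.1, -0.3, -2.6]
opening: 0.356
t 15.8333 pos [ 0.4531 -0.1699  0.1705] F [ 0.0713 -0.2861 -2.5631] open 0.35599779973775053 q [-23.4677  -2.6415 118.9826  -0.0635  63.6509 -96.5492]
shift [ 0.0162 -0.0085  0.1199] turn [-0.0144  0.0004  0.0274]
```

```bash
python3 -m jog '0.02 0 .05 0 0 0;0.01 0 .05 0 0 0'; python3 -m jog '0.01 0 .05 0 0.02 0;.01 0 .05 0 0.02 0'
```

```text
clock: 16.0
ee_pos: [0.4524, -0.1696, 0.1682]
tool_rot: [[-0.957, 0.29, 0.0], [0.29, 0.957, -0.001], [-0.0, -0.001, -1.0]]
contact_force: [-0.2, 0.6, -1.3]
opening: 0.354
clock: 16.17
ee_pos: [0.4534, -0.1701, 0.1679]
tool_rot: [[-0.957, 0.29, 0.001], [0.29, 0.957, -0.002], [-0.002, -0.002, -1.0]]
contact_force: [-0.6, 0.4, 5.1]
opening: 0.357
```

```bash
python3 -m jog '0.01 0 .05 0 0.03 0;.01 0 .05 0 0.03 0'
```

```text
clock: 16.33
ee_pos: [0.4546, -0.1706, 0.168]
tool_rot: [[-0.957, 0.29, 0.001], [0.29, 0.957, -0.002], [-0.002, -0.002, -1.0]]
contact_force: [-0.5, 0.1, 6.1]
opening: 0.354
```

```bash
python3 -m jog '0.07 0 -.03 0 0 0;.03 0 0 0 0 0'; python3 -m jog '0 0 0 0 0 0;0 0 0 0 0 0;0 0 0 0 0 0;0 0 0 0 0 0' -1 20
python3 - <<'E'
from h import *
units((.4526,-.17,.23)); shot('wrist','m_wrist')
t=cv2.imread('pics/m_wrist.png')
cv2.imwrite('pics/m1.png',cv2.resize(t[120:320,170:380],None,fx=3,fy=3,interpolation=cv2.INTER_CUBIC))
E
```

```text
clock: 16.5
ee_pos: [0.4524, -0.1699, 0.1688]
tool_rot: [[-0.957, 0.29, 0.001], [0.29, 0.957, -0.002], [-0.002, -0.002, -1.0]]
contact_force: [-0.1, 0.3, -2.7]
opening: 0.353
clock: 16.83
ee_pos: [0.4517, -0.1697, 0.168]
tool_rot: [[-0.957, 0.29, 0.001], [0.29, 0.957, -0.002], [-0.001, -0.002, -1.0]]
contact_force: [0.3, -0.1, -0.1]
opening: 0.635
t 16.8333 pos [ 0.4517 -0.1697  0.168 ] F [ 0.3468 -0.0688 -0.1166] open 0.6347171221738958 q [-23.477   -2.6962 119.3132  -0.1102  63.3033 -96.555 ]
shift [-0.0391 -0.0062 -2.4785] turn [-0.0267  0.017   0.0319]
```

View pics/m1.png

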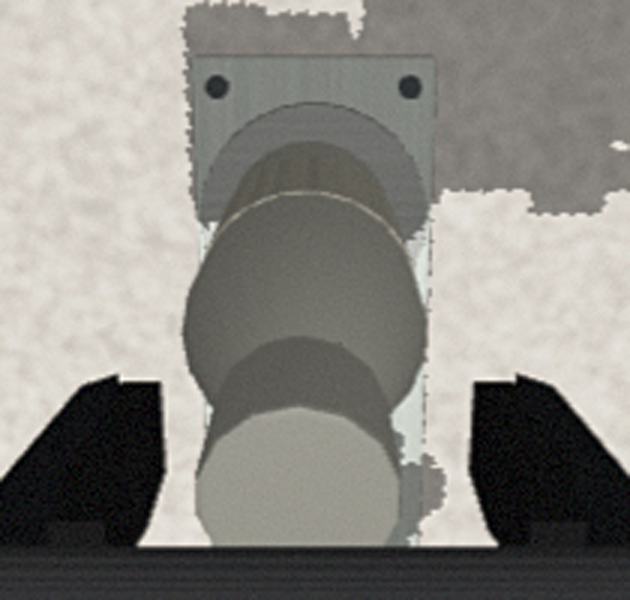

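```bash
python3 -m jog '0 0 0 0 0 0;0 0 0 0 0 0;0 0 -.3 0 0 0;0 0 -.8 0 0 0;0 0 -1 0 0 0;0 0 -1 0 0 0;0 0 -.5 0 0 0;0 0 0 0 0 0'
python3 - <<'E'
from h import *
i=load('m_wrist'); c=i['cam_to_world'][:2,3]
for n,p,z,rad in (('foot',(308,140),.012,.028),('pad',(313,103),.012,.04),('cap',(298,407),.197,.016)):
    q=onz('',un(p,(170,120),3),z,i); d=q-c; print(n,q+rad*d/np.linalg.norm(d))
units((.4526,-.17,.23)); shot('wrist','n_wrist'); shot('top','n_top');shot('side','n_side')
t=cv2.imread('pics/n_wrist.png')
cv2.imwrite('pics/n1.png',cv2.resize(t[100:300,170:380],None,fx=3,fy=3,interpolation=cv2.INTER_CUBIC))
E
```

```text
clock: 17.55
ee_pos: [0.4504, -0.1689, 0.2622]
tool_rot: [[-0.957, 0.29, -0.003], [0.29, 0.957, -0.0], [0.003, -0.001, -1.0]]
contact_force: [-0.2, -0.5, 1.1]
opening: 1.001
foot [ 0.4493 -0.1745]
pad [ 0.4493 -0.1728]
cap [ 0.4502 -0.1726]
t 17.55 pos [ 0.4504 -0.1689  0.2622] F [-0.2433 -0.5388  1.1042] open 1.000585058101419 q [-23.4553  -7.0022 113.0114  -0.1011  74.1569 -96.5534]
shift [-0.0994 -0.0143  1.2881] turn [-0.0195 -0.044   0.0315]
```

View pics/n1.png

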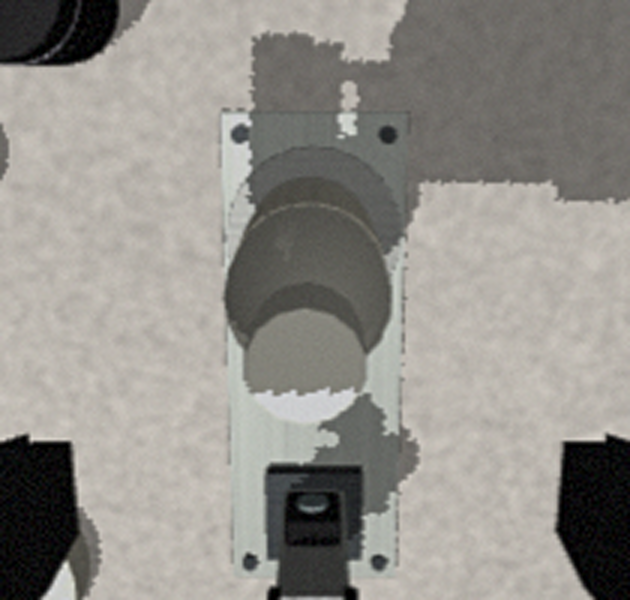

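View pics/n_side.png

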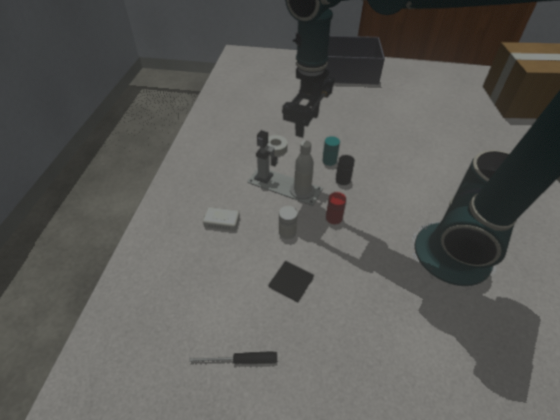

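```bash
python3 -m jog '.1 .5 0 0 0 0;.15 .8 0 0 0 0;.15 .9 0 0 0 0;.15 .9 0 0 0 0;.15 .9 .2 0 0 0;.15 .9 .5 0 0 0;.15 .8 .7 0 0 0;.1 .5 .7 0 0 0;0 .2 .5 0 0 0;0 0 0 0 0 0'
python3 - <<'E'
from h import *
units((.474,.003,.054)); shot('wrist','o_wrist')
E
```

```text
clock: 18.53
ee_pos: [0.4587, 0.0008, 0.1751]
tool_rot: [[-0.955, 0.294, -0.033], [0.294, 0.956, 0.006], [0.033, -0.004, -0.999]]
contact_force: [-1.0, -0.4, -0.3]
opening: 1.003
t 18.5333 pos [0.4587 0.0008 0.1751] F [-0.9889 -0.3967 -0.2519] open 1.0029437386221633 q [ -3.1727  -4.5219 120.2472   0.2417  66.1597 -76.1748]
shift [-0.7195  0.2835  4.8216] turn [-0.0593 -0.4707 -0.0248]
```

View pics/o_wrist.png

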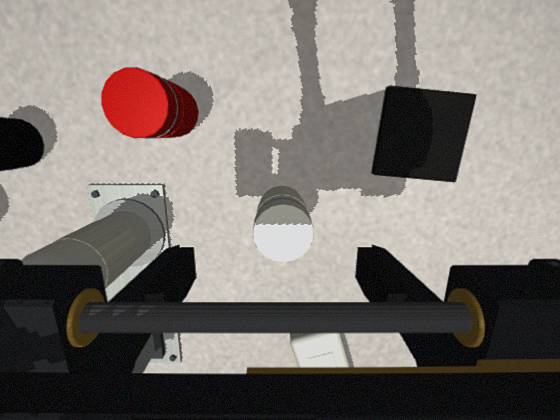

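```bash
python3 - <<'E'
from h import *
i=load('o_wrist'); print('jar',onz('',(283,233),.09,i))
print([onz('',p,z,i) for p,z in (((389,86),0),((476,95),.012),((456,182),.012),((373,173),.006))])
E
python3 -m jog '-.3 .15 .2 -.03 -.2 0;-.25 .1 .5 -.03 -.15 0;-.1 0 .7 0 -.1 0;0 0 .7 0 0 0;0 0 .7 0 0 0;0 0 .6 0 0 0;0 0 .5 0 0 0;0 0 .3 0 0 0;0 0 0 0 0 0'
python3 - <<'E'
from h import *
units((.474,.003,.054))
E
```

```text
jar [0.4738 0.0029]
[array([0.3836, 0.1458]), array([0.4175, 0.2229]), array([0.4994, 0.1906]), array([0.4653, 0.109 ])]
clock: 19.33
ee_pos: [0.4848, -0.0038, 0.0698]
tool_rot: [[-0.954, 0.301, 0.016], [0.301, 0.954, -0.003], [-0.016, 0.002, -1.0]]
contact_force: [0.2, 0.4, 0.1]
opening: 1.003
t 19.3333 pos [ 0.4848 -0.0038  0.0698] F [0.2138 0.4037 0.0785] open 1.0028872499662822 q [ -3.3128   4.0093 124.3596  -0.1367  50.7236 -75.7283]
shift [0.5043 0.126  0.623 ] turn [ 0.029   0.2266 -0.1247]
```

```bash
python3 -m jog '.35 .1 .2 0 .15 -.05;.2 .05 .2 0 .1 -.05;.05 0 .1 0 0 0;0 0 0 0 0 0'
python3 - <<'E'
from h import *
units((.474,.003,.054))
E
```

```text
clock: 19.67
ee_pos: [0.4727, 0.0041, 0.0581]
tool_rot: [[-0.955, 0.295, 0.001], [0.295, 0.955, 0.003], [-0.0, 0.003, -1.0]]
contact_force: [0.2, -0.5, 0.2]
opening: 1.005
t 19.6667 pos [0.4727 0.0041 0.0581] F [ 0.2046 -0.4551  0.2386] open 1.0053051903112993 q [ -2.6384   4.2475 125.6155   0.2101  50.0673 -75.6138]
shift [-0.0613 -0.0276  0.1655] turn [ 0.0434  0.0069 -0.0398]
```

```bash
python3 -m jog '-.05 0 .1 0 0 0;0 0 0 0 0 0;0 0 0 0 0 0;0 0 0 0 0 0;0 0 0 0 0 0;0 0 0 0 0 0;0 0 0 0 0 0' 1 20
python3 - <<'E'
from h import *
units((.4415,.167,.18))
E
```

```text
clock: 20.25
ee_pos: [0.4757, 0.0037, 0.0574]
tool_rot: [[-0.956, 0.294, 0.005], [0.294, 0.956, 0.002], [-0.005, 0.003, -1.0]]
contact_force: [-0.6, 0.5, -1.3]
opening: 0.589
t 20.25 pos [0.4757 0.0037 0.0574] F [-0.6071  0.5011 -1.3113] open 0.5894239042370336 q [ -2.6495   4.483  125.4587   0.1628  49.7523 -75.656 ]
shift [ 3.2067  5.8595 -4.8993] turn [ 0.0491  0.0664 -0.0246]
```

```bash
python3 -m jog '0 0 -.2 0 0 0;0 0 -.5 .03 .05 0;0 0 -.8 0 0 0;.2 .3 -.7 0 0 0;.3 .6 -.4 0 0 0;.4 .7 0 0 0 0;.4 .8 0 0 0 0;.4 .8 0 0 0 0;.4 .7 0 0 0 0;.3 .6 0 0 0 0' >/dev/null;  python3 -m jog '.3 .5 0 0 0 0;.1 .3 0 0 0 0;0 .1 0 0 0 0;0 0 0 0 0 0'
python3 - <<'E'
from h import *
units((.4435,.167,.069)); shot('wrist','p_wrist')
E
```

```text
clock: 21.42
ee_pos: [0.4422, 0.1594, 0.1244]
tool_rot: [[-0.955, 0.297, -0.008], [0.297, 0.955, 0.003], [0.008, 0.0, -1.0]]
contact_force: [0.2, -0.9, -2.8]
opening: 0.587
t 21.4167 pos [0.4422 0.1594 0.1244] F [ 0.1503 -0.8803 -2.7667] open 0.5872010539725673 q [ 16.5909  -1.0332 122.7703   0.3169  58.6458 -56.2736]
shift [0.0222 0.3052 2.2175] turn [ 0.0031 -0.1171 -0.0753]
```

View pics/p_wrist.png

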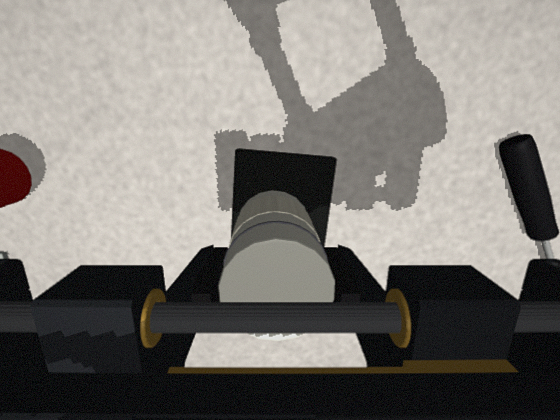

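```bash
python3 -m jog '0 .15 .3 0 -.08 0;.02 .1 .5 0 0 -.05;0 0.03 .5 0 0 0;0 0 .35 0 0 0;0 0 .2 0 0 0;0 0 0 0 0 0'
python3 - <<'E'
from h import *
units((.4435,.167,.069)); shot('wrist','q_wrist')
i=load('q_wrist')
t=cv2.imread('pics/q_wrist.png')
cv2.imwrite('pics/q1.png',cv2.resize(t[120:320,170:380],None,fx=3,fy=3,interpolation=cv2.INTER_CUBIC))
E
```

```text
clock: 21.97
ee_pos: [0.4454, 0.163, 0.0748]
tool_rot: [[-0.954, 0.299, -0.0], [0.299, 0.954, -0.0], [0.0, -0.001, -1.0]]
contact_force: [0.5, 0.0, -3.0]
opening: 0.581
t 21.9667 pos [0.4454 0.163  0.0748] F [ 0.5291  0.0206 -2.9709] open 0.5806811605867235 q [ 17.1074   3.0436 124.7442  -0.0225  52.2391 -55.4657]
shift [0.1193 0.1295 0.2305] turn [-0.0075 -0.003  -0.1033]
```

View pics/q1.png

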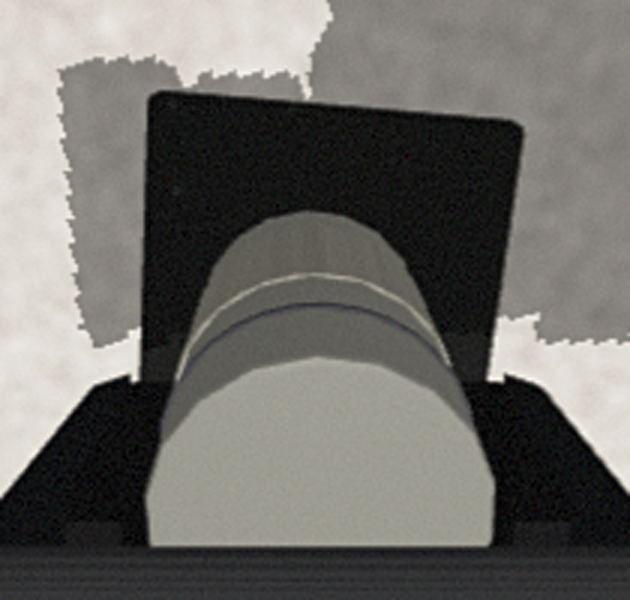

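```bash
python3 - <<'E'
from h import *
i=load('q_wrist'); c=i['cam_to_world'][:2,3]
q=onz('',un((310,211),(170,120),3),.018,i); d=q-c; print('foot',q+.026*d/np.linalg.norm(d))
A=onz('',un((150,92),(170,120),3),0,i);B=onz('',un((523,124),(170,120),3),0,i)
a=np.radians(-22); print(A,B,np.linalg.norm(A-B),'block',(A+B)/2+.045*np.array([np.cos(a),np.sin(a)]))
E
```

```text
foot [0.4442 0.161 ]
[0.383  0.1397] [0.4183 0.2258] 0.0930070529141816 block [0.4424 0.1659]
```

```bash
python3 -m jog '.1 .12 .03 0 0 -.05;.04 .05 .05 0 0 0;0 0 .08 0 0 0'
python3 - <<'E'
from h import *
units((.4432,.1675,.069))
E
```

```text
clock: 22.27
ee_pos: [0.4446, 0.1684, 0.0721]
tool_rot: [[-0.955, 0.297, 0.002], [0.297, 0.955, 0.0], [-0.002, 0.001, -1.0]]
contact_force: [-0.1, -0.2, -1.9]
opening: 0.586
t 22.2667 pos [0.4446 0.1684 0.0721] F [-0.1465 -0.1677 -1.944 ] open 0.5862016172436092 q [ 17.7541   3.2976 124.8146  -0.0253  51.7777 -54.9558]
shift [ 0.042  -0.0492  0.1246] turn [ 0.0117  0.0254 -0.0686]
```

```bash
python3 -m jog '.05 -.03 .06 0 0 0;.03 0 .06 0 0 0'; python3 -m jog '.03 0 .06 0 0.02 0;.03 0 .06 0 0.02 0'
```

```text
clock: 22.43
ee_pos: [0.4431, 0.1687, 0.0697]
tool_rot: [[-0.955, 0.297, 0.004], [0.297, 0.955, 0.001], [-0.003, 0.002, -1.0]]
contact_force: [0.4, 0.2, -2.9]
opening: 0.59
clock: 22.6
ee_pos: [0.4433, 0.1688, 0.0693]
tool_rot: [[-0.955, 0.295, 0.004], [0.295, 0.955, 0.0], [-0.004, 0.002, -1.0]]
contact_force: [-2.3, -3.6, 9.9]
opening: 0.582
```

Contact at z = 0.0693, as expected. Releasing.

```bash
python3 -m jog '0.03 0 -.03 0 .02 0;0 0 0 0 0 0;0 0 0 0 0 0;0 0 0 0 0 0;0 0 0 0 0 0;0 0 -.2 0 0 0;0 0 -.6 0 0 0;0 0 -.9 0 0 0;0 0 -1 0 0 0;0 0 -1 0 0 0' -1 20
python3 -m jog '0 0 -1 0 0 0;0 0 -1 0 0 0;0 0 -1 0 0 0;0 0 -.5 0 0 0;0 0 0 0 0 0'
python3 - <<'E'
from h import *
units((.5835,-.212,.26)); shot('wrist','r_wrist')
t=cv2.imread('pics/r_wrist.png')
cv2.imwrite('pics/r1.png',cv2.resize(t[120:320,170:380],None,fx=3,fy=3,interpolation=cv2.INTER_CUBIC))
E
```

```text
clock: 23.43
ee_pos: [0.4386, 0.1681, 0.162]
tool_rot: [[-0.955, 0.295, -0.006], [0.295, 0.956, -0.002], [0.006, -0.004, -1.0]]
contact_force: [0.9, 0.0, -0.0]
opening: 0.995
clock: 23.85
ee_pos: [0.4408, 0.1691, 0.2608]
tool_rot: [[-0.956, 0.295, 0.002], [0.295, 0.956, 0.001], [-0.002, 0.002, -1.0]]
contact_force: [-0.1, 1.0, 0.2]
opening: 0.994
t 23.85 pos [0.4408 0.1691 0.2608] F [-0.0706  0.9935  0.1984] open 0.9938829024141556 q [ 17.9367  -8.2435 114.2412   0.0352  73.8474 -54.9336]
shift [ -9.948  -12.8827   0.0263] turn [ 0.0291  0.0269 -0.0349]
```

View pics/r1.png

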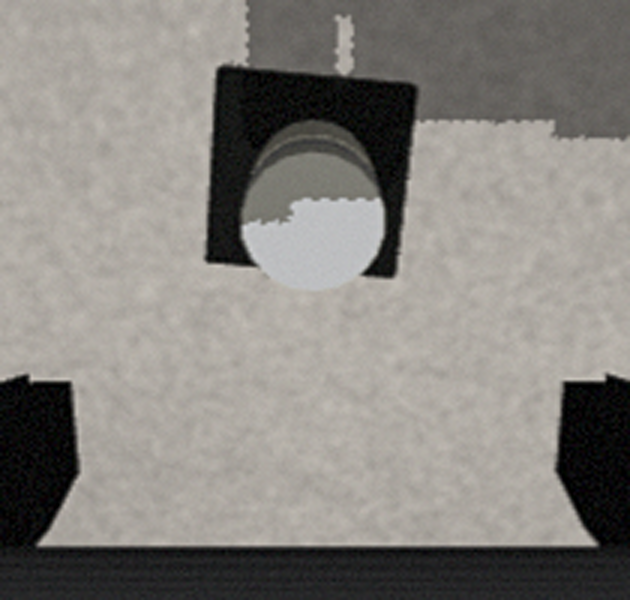

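```bash
python3 - <<'E'
from h import *
i=load('r_wrist')
f=lambda p,z:onz('',un(p,(170,120),3),z,i)
print('jar top',f((313,221),.102))
print('block',(f((219,67),0)+f((396,277),.012))/2,(f((417,86),0)+f((207,262),.012))/2)
E
```

```text
jar top [0.4409 0.1682]
block [0.4411 0.1662] [0.4418 0.1666]
```

```bash
python3 -m jog '-.3 -.4 -.2 0 0 0;-.5 -.7 -.2 0 0 0;-.6 -.8 -.1 0 0 0;-.6 -.8 -.1 0 0 0;-.6 -.8 0 0 0 0;-.6 -.8 0 0 0 0;-.6 -.8 -.1 0 0 0;-.6 -.8 -.1 0 0 0'; python3 -m jog '-.6 -.8 0 -.05 -.1 0;-.6 -.8 0 -.05 -.1 0;-.6 -.8 0 0 0 0;-.6 -.8 0 0 0 0;-.6 -.7 0 0 0 0;-.5 -.5 0 0 0 0;-.3 -.3 0 0 0 0;0 0 0 0 0 0'
python3 - <<'E'
from h import *
units((.5835,-.212,.26)); shot('wrist','s_wrist')
E
```

```text
clock: 24.57
ee_pos: [0.4974, -0.0071, 0.2675]
tool_rot: [[-0.958, 0.286, -0.016], [0.286, 0.958, 0.003], [0.016, -0.002, -1.0]]
contact_force: [-0.5, 0.8, -0.2]
opening: 0.998
clock: 25.23
ee_pos: [0.5504, -0.1572, 0.2497]
tool_rot: [[-0.956, 0.291, -0.021], [0.291, 0.957, 0.01], [0.023, 0.003, -1.0]]
contact_force: [-0.3, 0.3, -0.7]
opening: 0.998
t 25.2333 pos [ 0.5504 -0.1572  0.2497] F [-0.3495  0.2568 -0.6582] open 0.9976590745098362 q [-18.529    4.5262 103.046    0.161   73.7631 -91.6595]
shift [-1.8942 -1.7088 -0.4599] turn [ 0.0478 -0.3326  0.0209]
```

View pics/s_wrist.png

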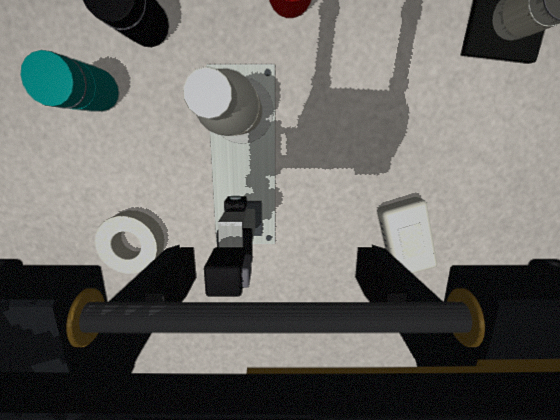

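```bash
python3 - <<'E'
import cv2
t=cv2.imread('pics/s_wrist.png')
cv2.imwrite('pics/s1.png',cv2.resize(t[180:310,180:300],None,fx=4.6,fy=4.6,interpolation=cv2.INTER_CUBIC))
E
```

```text
(no output)
```

View pics/s1.png

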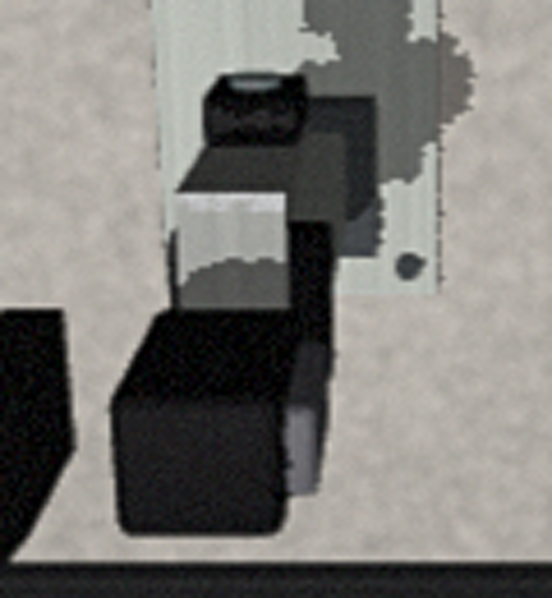

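```bash
python3 - <<'E'
from h import *
i=load('s_wrist')
f=lambda p,z=.187:onz('',un(p,(180,180),4.6),z,i)
print('grip',f((200,466)))
a,b,c,d=[f(p) for p in ((113,398),(287,402),(283,534),(118,534))];print(a,b,c,d,np.linalg.norm(a-b),np.linalg.norm(b-c),np.degrees(np.arctan2(*(b-a)[::-1])))
P=np.array([.4497,-.1697])
for an in(-16.5,-17,-17.5): print(P+.14*np.array([np.cos(np.radians(an)),np.sin(np.radians(an))]))
E
```

```text
grip [ 0.5835 -0.2102]
[ 0.5671 -0.22  ] [ 0.5764 -0.1919] [ 0.6003 -0.2007] [ 0.5918 -0.2284] 0.029648507929894388 0.02542773771781664 71.59786842024903
[ 0.5839 -0.2095]
[ 0.5836 -0.2106]
[ 0.5832 -0.2118]
```

```bash
python3 -m jog '-.4 -.4 -.1 0 -.15 0;-.6 -.6 -.1 0 -.15 0;-.5 -.4 0 0 -.05 0;-.3 -.2 0 0 0 0;-.1 0 0 0 0 0;0 0 0 0 0 0'
python3 - <<'E'
from h import *
units((.5835,-.2105,.147))
E
```

```text
clock: 25.78
ee_pos: [0.5862, -0.2106, 0.2531]
tool_rot: [[-0.958, 0.288, 0.002], [0.288, 0.958, 0.004], [-0.001, 0.005, -1.0]]
contact_force: [-0.7, 0.1, -0.2]
opening: 1.0
t 25.7833 pos [ 0.5862 -0.2106  0.2531] F [-0.6946  0.1351 -0.1707] open 1.0000794170064404 q [-22.1988   9.0138  97.6876   0.2781  73.2643 -95.5532]
shift [ 0.1095 -0.0463  4.2457] turn [0.0655 0.0148 0.0686]
```

```bash
python3 -m jog '.05 -.03 .3 .05 0 .05;.03 0 .5 0 0 0;0 0 .6 0 0 0;0 0 .4 0 0 0;0 0 0 0 0 0'
python3 - <<'E'
from h import *
units((.5835,-.2105,.147)); shot('wrist','u_wrist')
E
```

```text
clock: 26.2
ee_pos: [0.5838, -0.2093, 0.2045]
tool_rot: [[-0.957, 0.291, 0.002], [0.291, 0.957, 0.001], [-0.001, 0.001, -1.0]]
contact_force: [0.6, -0.0, -0.2]
opening: 1.002
t 26.2 pos [ 0.5838 -0.2093  0.2045] F [ 0.5731 -0.0337 -0.2331] open 1.0023580534738254 q [-22.0704  10.5356 101.1324   0.0875  68.2719 -95.2133]
shift [-0.0004 -0.0519  2.3014] turn [0.0189 0.0168 0.0276]
```

View pics/u_wrist.png

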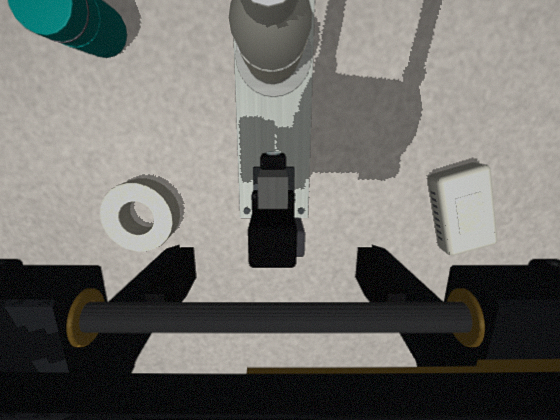

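```bash
python3 -m jog '0 -.03 .3 0 0 0;0 -.02 .5 0 0 0;0 0 .5 0 0 0;0 0 .4 0 0 0;0 0 .3 0 0 0;0 0 .1 0 0 0;0 0 0 0 0 0'
python3 - <<'E'
from h import *
units((.5835,-.2105,.147))
E
```

```text
clock: 26.83
ee_pos: [0.5835, -0.2099, 0.1475]
tool_rot: [[-0.957, 0.29, 0.002], [0.29, 0.957, 0.001], [-0.002, 0.001, -1.0]]
contact_force: [0.1, 0.9, 0.1]
opening: 1.0
t 26.8333 pos [ 0.5835 -0.2099  0.1475] F [0.1168 0.8984 0.0829] open 1.0000732270002943 q [-22.1372  13.2472 104.2239   0.0974  62.4381 -95.3392]
shift [-0.0073 -0.0215  0.0189] turn [0.0194 0.0246 0.0392]
```

Positioned almost exactly. I'll close with 25 N.

```bash
python3 -m jog '0 0 .02 0 0 .02;0 0 .02 0 0 0;0 0 .02 0 0 0;0 0 .02 0 0 0;0 0 .02 0 0 0;0 0 .02 0 0 0;0 0 .02 0 0 0;0 0 .02 0 0 0' 1 25
python3 - <<'E'
from h import *
units((.5835,-.2105,.147)); shot('side','v_side'); shot('wrist','v_wrist')
E
```

```text
clock: 27.5
ee_pos: [0.5853, -0.2105, 0.1456]
tool_rot: [[-0.957, 0.291, 0.006], [0.291, 0.957, -0.0], [-0.006, 0.001, -1.0]]
contact_force: [1.0, 3.2, 2.1]
opening: 0.42
t 27.5 pos [ 0.5853 -0.2105  0.1456] F [1.0387 3.2013 2.0916] open 0.4200316060050089 q [-22.1372  13.3937 104.2555   0.1261  62.0154 -95.2506]
shift [ 0.0689 -0.0204 -0.0557] turn [0.0202 0.086  0.0136]
```

View pics/v_wrist.png

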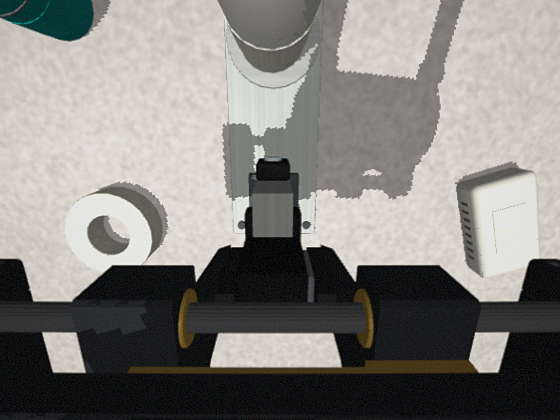

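```bash
python3 -m jog '.05 0 0 0 .05 0;0 0 0 0 0 0;0 0 0 0 0 0' 1 30;python3 -m jog '0 0 0 0 0 0;0 0 0 0 0 0' 
```

```text
clock: 27.85
ee_pos: [0.5849, -0.2116, 0.1456]
tool_rot: [[-0.957, 0.291, 0.005], [0.291, 0.957, -0.002], [-0.005, -0.001, -1.0]]
contact_force: [1.2, -0.6, -0.9]
opening: 0.338
clock: 28.02
ee_pos: [0.5849, -0.2117, 0.1456]
tool_rot: [[-0.957, 0.291, 0.005], [0.291, 0.957, -0.002], [-0.005, -0.001, -1.0]]
contact_force: [0.2, -1.0, -0.1]
opening: 0.34
```

```bash
python3 -m jog '0 0 -.15 0 0 0;0 0 -.25 0 0 0;0 0 -.3 0 0 0;0 0 -.3 0 0 0;0 0 -.3 0 0 0'
python3 - <<'E'
from h import *
units((.584,-.211,.2356))
E
```

```text
clock: 28.43
ee_pos: [0.5849, -0.2116, 0.1781]
tool_rot: [[-0.957, 0.291, 0.004], [0.291, 0.957, -0.002], [-0.005, -0.0, -1.0]]
contact_force: [3.4, -1.5, -3.9]
opening: 0.339
t 28.4333 pos [ 0.5849 -0.2116  0.1781] F [ 3.415  -1.4975 -3.8509] open 0.3387253459970709 q [-22.1862  11.7939 102.5492  -0.0036  65.3969 -95.2484]
shift [ 0.03    0.0135 -2.3018] turn [-0.0067  0.0647  0.0159]
```

Force is about -3.5 N (post weight plus friction), so it's sliding rather than slipping. Continuing.

```bash
python3 -m jog '0 0 -.3 0 .02 0;0 0 -.3 0 .02 0;0 0 -.3 0 0 0;0 0 -.3 0 0 0;0 0 -.25 0 0 0'
python3 - <<'E'
from h import *
units((.584,-.211,.2356))
E
```

```text
clock: 28.85
ee_pos: [0.5848, -0.2117, 0.2197]
tool_rot: [[-0.957, 0.291, 0.003], [0.291, 0.957, -0.001], [-0.003, -0.001, -1.0]]
contact_force: [2.4, -1.2, -3.0]
opening: 0.338
t 28.85 pos [ 0.5848 -0.2117  0.2197] F [ 2.3952 -1.1797 -3.0489] open 0.3377053021042954 q [-22.1777  10.0424 100.0687  -0.0242  69.7215 -95.2336]
shift [ 0.0381  0.015  -0.6367] turn [-0.0095  0.0412  0.0161]
```

```bash
python3 -m jog '0 0 -.25 0 0 0;0 0 -.2 0 0 0;0 0 -.15 0 0 0';python3 -m jog '0 0 -.12 0 0 0;0 0 -.1 0 0 0'; python3 -m jog '0 0 -.1 0 0 0;0 0 -.1 0 0 0'
```

```text
clock: 29.1
ee_pos: [0.5847, -0.2116, 0.236]
tool_rot: [[-0.957, 0.291, 0.003], [0.291, 0.957, -0.002], [-0.003, -0.001, -1.0]]
contact_force: [12.8, -4.6, -27.7]
opening: 0.338
clock: 29.27
ee_pos: [0.5847, -0.2116, 0.2359]
tool_rot: [[-0.957, 0.291, 0.001], [0.291, 0.957, -0.001], [-0.001, -0.001, -1.0]]
contact_force: [8.0, -2.0, -10.1]
opening: 0.336
clock: 29.43
ee_pos: [0.5847, -0.2116, 0.2359]
tool_rot: [[-0.957, 0.291, -0.001], [0.291, 0.957, -0.0], [0.001, -0.0, -1.0]]
contact_force: [5.9, -2.7, -12.0]
opening: 0.339
```

```bash
python3 -m jog '0 0 -.08 0 0 0;0 0 -.08 0 0 0;0 0 -.08 0 0 0' - 30
python3 - <<'E'
from h import *
units((.584,-.211,.2356)); shot('side','w_side'); shot('top','w_top');shot('wrist','w_wrist')
s=cv2.imread('pics/w_side.png'); cv2.imwrite('pics/w1.png',cv2.resize(s[60:310,190:380],None,fx=2.4,fy=2.4,interpolation=cv2.INTER_CUBIC))
units((.584,-.211,.2356))
E
```

```text
clock: 29.68
ee_pos: [0.5847, -0.2116, 0.2358]
tool_rot: [[-0.957, 0.291, -0.004], [0.291, 0.957, 0.001], [0.004, -0.0, -1.0]]
contact_force: [5.3, -2.7, -10.8]
opening: 0.336
t 29.6833 pos [ 0.5847 -0.2116  0.2358] F [  5.2842  -2.7099 -10.7819] open 0.33568496809060605 q [-22.1662   9.6716  98.7667  -0.0454  71.8008 -95.2127]
shift [0.0324 0.0146 0.0099] turn [-0.0053 -0.0605  0.0152]
t 29.8333 pos [ 0.5847 -0.2116  0.2359] F [  5.481   -2.0917 -11.3693] open 0.3365502140117517 q [-22.166    9.6683  98.7655  -0.0491  71.797  -95.2129]
shift [0.0337 0.0155 0.0118] turn [-0.0064 -0.0585  0.0156]
```

View pics/w1.png

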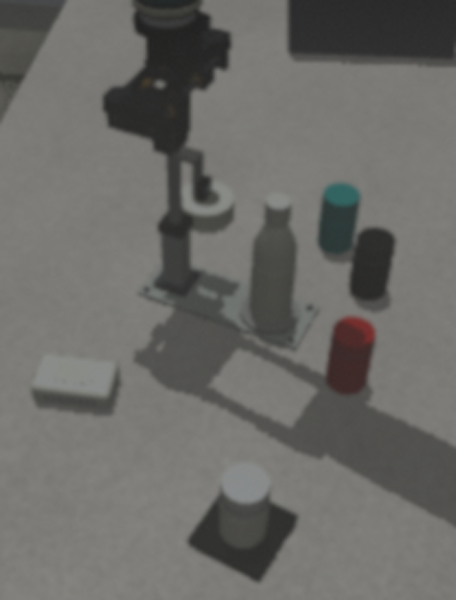

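View pics/w_wrist.png

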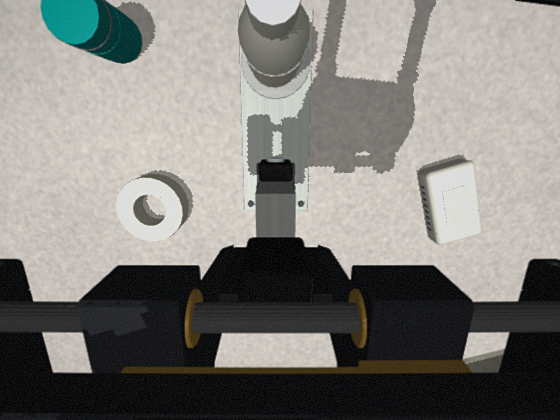

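View pics/w_top.png

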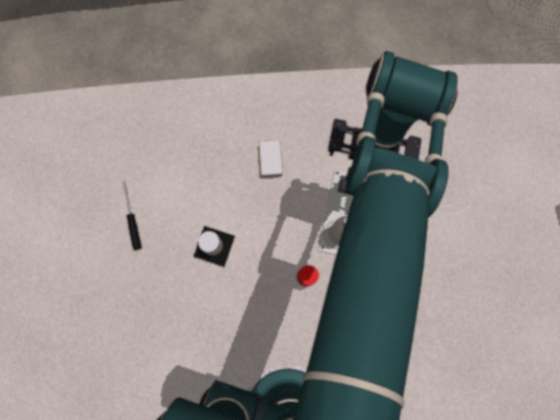

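The side picture shows the bottle upright on the pad (272,265 in the crop), the jar on the block (243,510), and the post drawn out with its grip block held. In the top picture the case and screwdriver are where they started, and the roll looks undisturbed in the wrist view. Handing in.

```bash
python3 -c "
from cell import order, readout
print(order.sign_off()); s=readout.read_state(); print(s['clock'],s['ee_pos'],s['opening'],s['contact_force'])"
```

```text
the job is handed in; nothing more can be done
None
the job is handed in; nothing more can be done
```

The bottle now stands on the round pad and the jar on the square block. I handed the job in at about 29.8 s, with the post held at its second stop and the button pinched in. To make the swap, I parked the jar on the bare table while I moved the bottle.

- **Bottle:** wrist-camera checks put it about 2 mm from the pad's centre. It was upright and free once I let go.
- **Jar:** it measured about 2 mm from the block's centre, upright and free.
- **Post:** the tool rose 90.3 mm from where it gripped, then hit the hard stop and stayed there, pulling up with about 11 N.
- **Button:** the gripper reads about 30 mm open at 30 N, which fits a fully pressed button. I couldn't see the button in the last pictures.
- **Forces:** the highest reading I saw was about 31 N, for a moment on reaching the stop.
- **Other things:** the case, screwdriver, label roll and coloured jars looked unmoved in the last pictures.

The cameras disagreed by 3–5 mm in y when I first located things, so I set both placements from wrist-camera close-ups. The hand-in gave no verdict, and I couldn't read the arm's state afterwards.

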